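# Load, bar and lock the dip rack, then wind its timer

### The job

Get the dip rack ready for its oil bath: put every machined ring into the cream rack, one to a pocket and lying flat, and then lay the retaining bar over them across the two blue end posts so that both its ends rest fully down in the saddles. Next drive the rack's red locking pin fully down with the white-headed mallet, and only then wind the timer's brass key clockwise by repeated part turns until its red pointer stands in the green band. Finish with the mallet standing upright on its black pad, and leave the oil bottle, caliper and brush where they are.

Things in the scene. Friction and masses are not known exactly. Their poses are not given: they have to be found in the camera images.
- rack: cream rack, fixed, 100 x 343 mm, base 12 thick; origin: centre of underside, y along it. 4 pockets, 58 x 58 mm inside, walls 8 high and 4 to 6 thick. At both ends (y = +-148 mm) a blue post, 60 (x) x 34 (y), top 42 mm above the bench, with a saddle on it: cheeks 8 high, 35 apart in x, and an 8 mm end stop at the outer side (stops 317 apart; post inner faces 261 apart)
- pocket1 (a point): centre of the floor of pocket 1 of the rack (12 mm above the bench, at y = -93 mm in the rack's frame); axes as the rack's
- pocket2 (a point): centre of the floor of pocket 2 of the rack (12 mm above the bench, at y = -31 mm in the rack's frame); axes as the rack's
- pocket3 (a point): centre of the floor of pocket 3 of the rack (12 mm above the bench, at y = 31 mm in the rack's frame); axes as the rack's
- pocket4 (a point): centre of the floor of pocket 4 of the rack (12 mm above the bench, at y = 93 mm in the rack's frame); axes as the rack's
- bar: retaining bar, loose, 0.3 kg: aluminium flat 26 (x) x 300 (y) x 10 (z) mm; origin: centre of its underside, y along its length, z up. In its middle an orange grip block 20 (x) x 56 (y) mm that rises from 10 to 34 mm above the underside. On the rack its underside is 42 mm above the bench, 6 mm clear of the rings
- ring1: dark steel ring, loose, outside diameter 46 mm, bore 30 mm, height 24 mm, about 0.16 kg; origin: its middle (12 mm above what it lies on), z along its bore. Starts in the yellow tray; two to four of the rings are present
- ring2: dark steel ring, loose, outside diameter 46 mm, bore 30 mm, height 24 mm, about 0.16 kg; origin: its middle (12 mm above what it lies on), z along its bore. Starts in the yellow tray; two to four of the rings are present
- ring3: dark steel ring, loose, outside diameter 46 mm, bore 30 mm, height 24 mm, about 0.16 kg; origin: its middle (12 mm above what it lies on), z along its bore. Starts in the yellow tray; two to four of the rings are present
- ring4: dark steel ring, loose, outside diameter 46 mm, bore 30 mm, height 24 mm, about 0.16 kg; origin: its middle (12 mm above what it lies on), z along its bore. Starts in the yellow tray; two to four of the rings are present
- tray: yellow feed tray, fixed, 190 x 190 mm, floor 3 mm thick, rim 8 mm above the bench; origin: centre of its underside
- timer: blue spring-wound timer, fixed, 110 x 110 x 60 mm high; origin: centre of its underside. White dial on top with the wing key in its middle; the green band lies on the dial just before the key's stop
- key (a joint): how far the key is wound, rad: grows clockwise seen from above; 0 unwound, 5.7 the stop; the green band covers 5.2 to 5.7. A spring resists (up to about 0.3 N m), a ratchet holds the key where it is left
- key_grip (a point): middle of the key's brass wing, 96 mm above the bench, on the turning axis (vertical). The wing is 46 mm long (this frame's x, which is also where the red pointer points), 10 mm thick (y) and 28 mm high (z, from 82 to 110 mm above the bench); it turns with the key
- pin (a joint): how far the rack's locking pin is down, m: 0 up, 0.012 fully down. A spring and stiff detents resist (about 6 to 9 N) and hold it where it is left
- pin_top (a point): middle of the top of the pin's red head (22 mm diameter), 64 mm above the bench when up, 52 when down; the pin stands in a small blue block on the rack's far (+x) side, 85 mm from the rack's middle in its frame
- mallet: mallet standing on its head, handle up, loose, 0.3 kg, 90 mm high: white head 40 mm diameter and 40 mm high whose underside is the striking face, then a wooden handle 20 mm diameter; origin: centre of the striking face, z along the handle
- mallet_pad (a point): centre of the top of the mallet's round black pad (72 mm diameter, top 4 mm above the bench), fixed to the timer's base, 105 mm from the timer's middle along its +x
- oil: yellow oil bottle, bystander, 60 mm diameter, 150 mm high; origin: centre of its underside
- caliper: digital caliper lying on the bench, bystander, about 170 mm long (y); origin on the bench under its beam's middle
- brush: bench brush lying on the bench, bystander; origin: underside, lying along its x
There are look-alikes about, which are no part of the job. What is shaped like the ring2 but orange or pink is not meant. Leave any pink or purple look-alike of the ring1 alone.

How it is judged:
On the way, in this order (a step that is already met when the one before it is completed fails the run):
1. every ring present lies flat in a pocket of the rack ((horizontal distance between ring1 and pocket1 below 0.012 m or horizontal distance between ring1 and pocket2 below 0.012 m or horizontal distance between ring1 and pocket3 below 0.012 m or horizontal distance between ring1 and pocket4 below 0.012 m) and z of ring1 in the frame of rack between 0.02 and 0.028 m and angle between the z axis of each of ring1, ring2, ring3, ring4 and the z axis of rack, either way round below 0.12 rad and (horizontal distance between ring2 and pocket1 below 0.012 m or horizontal distance between ring2 and pocket2 below 0.012 m or horizontal distance between ring2 and pocket3 below 0.012 m or horizontal distance between ring2 and pocket4 below 0.012 m) and z of ring2 in the frame of rack between 0.02 and 0.028 m and (horizontal distance between ring3 and pocket1 below 0.012 m or horizontal distance between ring3 and pocket2 below 0.012 m or horizontal distance between ring3 and pocket3 below 0.012 m or horizontal distance between ring3 and pocket4 below 0.012 m) and z of ring3 in the frame of rack between 0.02 and 0.028 m and (horizontal distance between ring4 and pocket1 below 0.012 m or horizontal distance between ring4 and pocket2 below 0.012 m or horizontal distance between ring4 and pocket3 below 0.012 m or horizontal distance between ring4 and pocket4 below 0.012 m) and z of ring4 in the frame of rack between 0.02 and 0.028 m), for 0.2 s.
2. the bar rests in both saddles over the rings (z of bar in the frame of rack between 0.039 and 0.045 m and x of bar in the frame of rack between -0.009 and 0.009 m and y of bar in the frame of rack between -0.014 and 0.014 m and angle between the y axis of bar and the y axis of rack, either way round below 0.07 rad and angle between bar's own z axis and vertical below 0.06 rad), for 0.2 s.
3. the locking pin is driven down with the mallet (value of joint pin above 0.0095 m and distance between mallet and pin_top below 0.04 m), for 0.05 s.
4. the key is wound into the green band (value of joint key above 5.2 rad), for 0.2 s.
At the end, for the whole second after the job is handed in: Each ring lies flat (0.12 rad) on a pocket's floor, within 12 mm of its centre; the bar rests in both saddles (within 9 mm across, 14 mm along, 0.07 rad); pin at least 9.5 mm down; key at 5.2 rad or more; mallet upright within 30 mm of its pad's centre; all at rest (all of step 1 and all of step 2 and value of joint pin above 0.0095 m and horizontal distance between mallet and mallet_pad below 0.03 m and distance between mallet and mallet_pad below 0.031 m and angle between mallet's own z axis and vertical below 0.1 rad and value of joint key above 5.2 rad and linear speed of each of ring1, ring2, ring3, ring4, bar, mallet below 0.02 m/s); the robot touches nothing.
It fails at once if the oil bottle is pushed more than 4 cm or knocked over (distance of oil from where it was at the start of the episode above 0.04 m or angle between oil's own z axis and vertical above 0.5 rad).
It fails at once if the caliper is pushed more than 4 cm (distance of caliper from where it was at the start of the episode above 0.04 m).
It fails at once if the brush is pushed more than 4 cm (distance of brush from where it was at the start of the episode above 0.04 m).
Of ring1, ring2, ring3, ring4 only 2 to 4 are there at a start; the rules pass over those that are not, and their reading is None.
At some moment in a run one of ring1, ring2, ring3, ring4, bar may be knocked a few centimetres aside while the robot is not near it.
Once in a run the grip may slacken for a moment while it holds something.
It also fails if it takes over 200 s, if anything falls off the work surface, if the arm or the gripper's body presses on something with over 40 N, if the wrist force passes 120 N, or if a joint passes its speed limit or range.

### The arm

A 6-joint arm with a two-finger parallel gripper is mounted at the origin on the work surface. World frame = base frame: x ahead of the robot, y to its left, z up, the work surface at z = 0. Lengths are in m, angles in rad, forces in N, time in s.
With the tool pointing down it reaches from about 0.275 to 0.875 m from the base axis. Payload 12.5 kg.
Tool frame: the origin (TCP) lies at the very end of the fingers, on their centre line; the grasp point (between the pads) lies 19 mm behind it (arm.grip_depth is the distance from the TCP to the grasp point, in m); z points along the fingers, x is the direction in which the jaws open and shut, and the axes are right-handed (so a half turn about z gives the same grasp; the last joint's range is limited). The gripper opens to 85 mm and grips with 20 to 120 N. Pads are 22 mm wide; open, the fingers measure 114 mm over their backs; the gripper's body (76 mm by 85 mm) begins 54 mm behind the grasp point. The pads swing forward as they close: fully open they stand 13 mm farther back than shut.
Start: joints at [-1.273, 0.351, 1.652, -0, 1.139, -0.085], TCP at [0.205, -0.51, 0.231] pointing down, gripper open.
Joint ranges: [-2.75, 2.75], [-0.79, 2.1], [0.01, 2.65], [-1.57, 4.71], [0.07, 3.14], [-2.87, 2.87]. Speed limits (rad/s): [2.22, 2.22, 2.79, 3.14, 3.14, 3.14].

### API

Orientations are given as a unit quaternion [w, x, y, z].
In Python, from rig import arm, imaging, models gives the robot as it stands. The module is installed in compiled form; this text tells all that it offers.
- The arm moves only by the tool move_arm, never from a script. Its argument "steps" is text: rows parted by semicolons, each of 7 numbers parted by spaces: the shift along the tool's x, y, z in m, then the turn, a rotation vector about the tool's x, y, z in degrees, then the closure, from 0 (fully open) to 1 (shut). A call has 1 to 20 rows; each row is the pose to reach, as a shift and turn from the pose commanded when the call began, along the tool's axes at that moment; what a row does not reach only later rows make up. A row lasts 1/8 s, in which the tool goes at most 62.5 mm and 10.7 degrees, less where a joint would pass 70% of its speed; a pose out of reach is approached as far as the arm can. A call with a gripper value outside its range is refused whole. The fingers move at their own pace and stop on an object; "newtons" is the grip in N (left out, the last holds). Time passes only in rows, so rows that repeat a pose let the fingers close. It gives the time, the measured TCP pose, the force and the opening at its end, in the units of the state.
- arm.get_obs(): the state, without advancing time (a new reading comes with each control period).
- imaging.read_camera(name): name is "scene" or "top" or "wrist"; returns the picture (480x640x3 uint8, blue, green, red); there is no depth.
- imaging.camera_model(name): a dict with "fovy" (degrees; the focal length in pixels is half the picture's height over the tangent of half this angle, whatever the lens; pixels are square), "cx", "cy" (the principal point, pixels), "view" (4x4, takes a point from world to camera coordinates). Camera axes: x right, y down, z forward; pixel columns grow to the right and rows downward; lengths in m; the calibration is good to about 2 mm. A picture is of the moment at which its call begins: read the wrist's pose just before it. camera_model takes no time and is no camera call; for the wrist camera it gives the pose at the moment of the call.
- arm.job_done(): hands the job in, once; it reports no verdict.
Trained networks look in the newest picture that a camera, given by its name, has taken for a name from the list of things; names that differ only in an ending like _2 or _b are one class to them, and where a whole thing is asked for, a point or a joint stands for the part that bears it (a point fixed in the world has none). Each returns a list of dicts, best first, with "score" (0 to 1); they miss things now and then, are a little off and sometimes report something else, mostly with a low value. They report only what shows in the picture. A call takes as long as a camera call. They do not tell look-alikes from the thing itself.
- models.boxes_of(camera, target): "location" ([x, y, z] in m, in world coordinates, good to about 4 mm: the middle of the surface that is visible of it).
- models.spot_point(camera, target): "location" ([x, y, z] in m, in world coordinates, good to about 4 mm: a listed point, or the origin of a listed thing).
The state is a dict: "t": time; "joints": joint angles; "qd": joint speeds; "joint_efforts": joint torques, N m; "position": TCP position; "tool_rot": TCP orientation; "force": force on the tool from outside, world axes, zero at the start; "moment": the same for the moment, N m; "gripper_width": finger opening in m.
Only numpy, scipy, OpenCV 4.12 (cv2) and the standard library are available. Lean on these libraries where they do the work, as an engineer would, in place of code of your own. Each camera call takes 0.05 s, during which the arm holds its last target.

## Working session

There is one attempt and no reset: what is moved stays moved. The work goes in short steps, Python scripts to look and compute and a tool call to move; the robot and the scene stay as the last step left them, time stands still between calls to the robot, and variables do not carry over. Pictures are saved under pics/ and viewed, and the job is handed in when it is done.

Besides the shell and the picture viewer there is one more tool, called after "Call:" as name(argument=value, ...) on one line, values as JSON. move_arm: Moves the arm, as the interface text tells. Its arguments: {"type":"object","properties":{"steps":{"type":"string"},"newtons":{"type":"number"}},"required":["steps"]}

```bash
mkdir -p pics; python3 - <<'E'
from rig import arm, imaging, models
import cv2
for n in ["scene","top","wrist"]:
    im=imaging.read_camera(n); cv2.imwrite(f"pics/{n}0.png",im)
    m=imaging.camera_model(n); print(n,m["fovy"],m["cx"],m["cy"],m["view"])
print(arm.get_obs())
E
```

```text
scene 44.64070430430564 305.8834212162188 249.7885104228956 [[ 0.33116595  0.94352448  0.00952188 -0.12752398]
 [ 0.64548414 -0.21917362 -0.73165097 -0.29036242]
 [-0.68824366  0.24844411 -0.68161293  1.69195357]
 [ 0.          0.          0.          1.        ]]
top 44.61886982559634 324.9106814626097 239.62001195466155 [[ 1.48871318e-03 -9.99997423e-01 -1.71426779e-03 -5.20532093e-02]
 [-9.82309376e-01 -1.14136296e-03 -1.87261813e-01  5.16415824e-01]
 [ 1.87259374e-01  1.96272046e-03 -9.82308544e-01  1.26696486e+00]
 [ 0.00000000e+00  0.00000000e+00  0.00000000e+00  1.00000000e+00]]
wrist 63.86728873515707 317.54583682985077 237.55227585897134 [[ 0.37317246 -0.92776109 -0.00129585 -0.54944896]
 [-0.89171531 -0.35905866  0.27553708 -0.0371353 ]
 [-0.25609787 -0.10166732 -0.96128957  0.37943043]
 [ 0.          0.          0.          1.        ]]
{'t': 0.15, 'joints': array([-1.27262596e+00,  3.51095885e-01,  1.65223380e+00, -2.55408272e-05,
        1.13908673e+00, -8.45748394e-02]), 'qd': array([ 0.000774  , -0.0021937 , -0.00021131, -0.00156162, -0.00169021,
       -0.00024045]), 'joint_efforts': array([ 2.51253932e-04, -5.06250930e+01, -2.91499382e+01, -1.31449551e-04,
        3.38334801e-03,  6.60054880e-06]), 'position': array([ 0.20537015, -0.50996882,  0.23090763]), 'tool_rot': array([-2.49512752e-04,  8.28697210e-01, -5.59697029e-01, -3.27909675e-04]), 'force': array([0.61949439, 0.58201729, 0.6745515 ]), 'moment': array([0.03365394, 0.03044993, 0.01302791]), 'gripper_width': 0.08512647082423241}
```

View pics/top0.png

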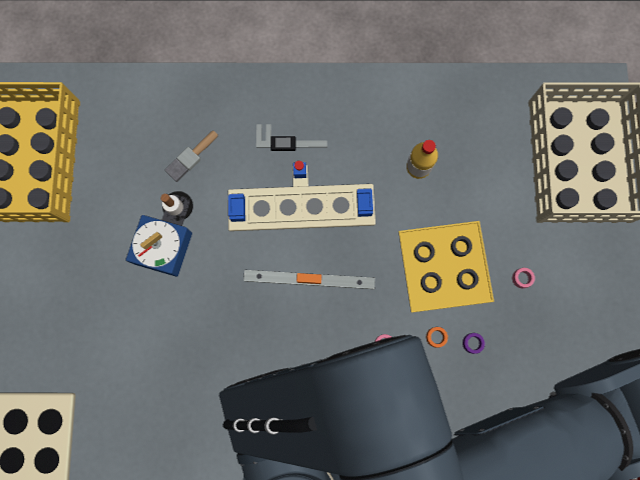

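View pics/scene0.png

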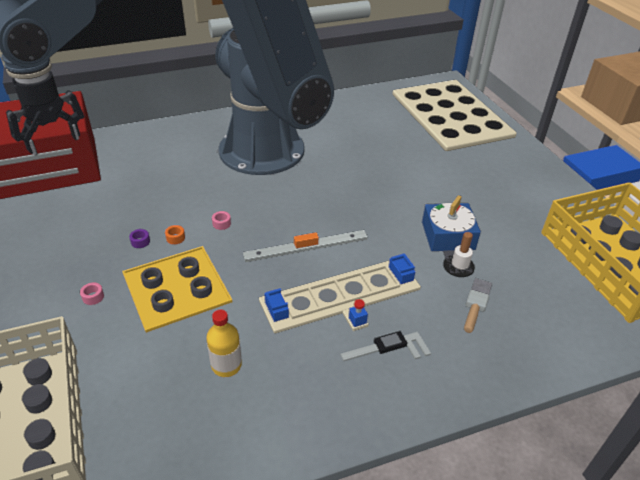

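View pics/wrist0.png

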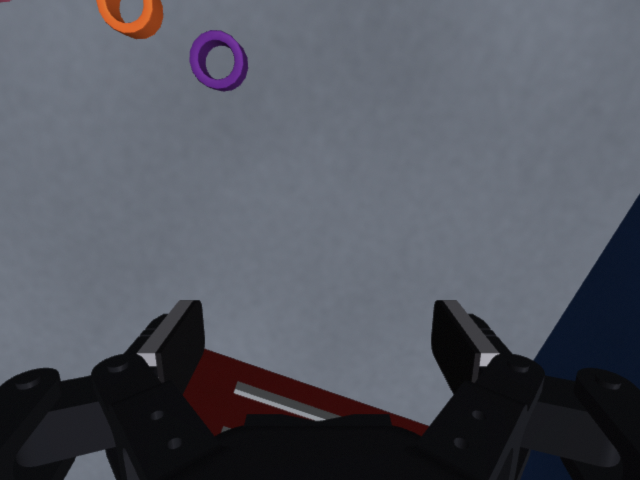

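Rings in the top view: dark ones in the tray at (424,252), (461,246), (431,282) and (467,279). Look-alikes to leave are pink (524,278), pink (385,340), orange (437,337) and purple (474,343). The four dark ones fit the description, so I'll check them in a close crop and measure.

```bash
cat > h.py <<'E'
from rig import arm, imaging, models
import cv2, numpy as np
from scipy.spatial.transform import Rotation as R
def K(m,h=480):
    f=h/2/np.tan(np.radians(m["fovy"]/2)); return f
def proj(m,P):
    V=np.array(m["view"]); p=V[:3,:3]@np.array(P,float)+V[:3,3]; f=K(m)
    return np.array([m["cx"]+f*p[0]/p[2], m["cy"]+f*p[1]/p[2]])
def deproj(m,uv,z):
    V=np.array(m["view"]); f=K(m)
    d=V[:3,:3].T@np.array([(uv[0]-m["cx"])/f,(uv[1]-m["cy"])/f,1.])
    c=-V[:3,:3].T@V[:3,3]
    return c+d*(z-c[2])/d[2]
def toolR():
    q=arm.get_obs()["tool_rot"]; return R.from_quat([q[1],q[2],q[3],q[0]])
E
python3 - <<'E'
from h import *
im=cv2.imread("pics/top0.png")
c1=cv2.resize(im[205:325,385:545],None,fx=4.9,fy=4.9,interpolation=cv2.INTER_CUBIC); cv2.imwrite("pics/c1.png",c1)
c1=cv2.resize(im[120:300,110:390],None,fx=2.8,fy=2.8,interpolation=cv2.INTER_CUBIC); cv2.imwrite("pics/c2.png",c1)
for t in ["ring1","bar","rack","pin_top","mallet","mallet_pad","key_grip","timer","pocket1","pocket4","tray","oil"]:
  for c in ["top","scene"]:
    imaging.read_camera(c) if t=="ring1" else 0
    try: print(t,c,[(np.round(d["location"],3).tolist(),round(d["score"],2)) for d in models.spot_point(c,t)][:7])
    except Exception as e: print(t,e)
print(arm.get_obs()["t"])
E
```

```text
ring1 top [([0.301, -0.3, 0.011], 0.83), ([0.288, -0.382, 0.006], 0.81), ([0.498, -0.28, 0.015], 0.75), ([0.432, -0.379, 0.013], 0.74), ([0.508, -0.367, 0.011], 0.66), ([0.427, -0.292, 0.018], 0.62), ([0.284, -0.186, 0.014], 0.45)]
ring1 scene [([0.424, -0.288, 0.011], 0.87), ([0.431, -0.377, 0.016], 0.79), ([0.306, -0.304, 0.011], 0.77), ([0.499, -0.279, 0.016], 0.76), ([0.287, -0.384, 0.009], 0.69), ([0.506, -0.366, 0.013], 0.67), ([0.436, -0.506, 0.011], 0.6)]
bar top [([0.432, -0.018, -0.0], 0.95), ([0.462, -0.331, -0.002], 0.17)]
bar scene [([0.431, -0.017, -0.002], 0.84)]
rack top [([0.606, 0.003, -0.002], 0.8)]
rack scene [([0.602, 0.006, 0.001], 0.94)]
pin_top top [([0.688, 0.011, 0.065], 0.48)]
pin_top scene [([0.689, 0.008, 0.062], 0.47)]
mallet top [([0.602, 0.305, 0.006], 0.85), ([0.495, -0.278, 0.011], 0.73), ([0.431, -0.377, 0.013], 0.52)]
mallet scene [([0.608, 0.3, 0.003], 0.56)]
mallet_pad top [([0.607, 0.292, 0.002], 0.94), ([0.706, -0.274, -0.001], 0.25)]
mallet_pad scene [([0.606, 0.296, 0.005], 0.76)]
key_grip top [([0.603, -0.027, 0.009], 0.63), ([0.504, 0.322, 
[... 329 characters left out ...]
7, 0.014], 0.6)]
pocket1 scene [([0.606, -0.029, 0.011], 0.91), ([0.598, 0.098, 0.007], 0.76), ([0.604, 0.03, 0.012], 0.75), ([0.602, -0.09, 0.012], 0.68)]
pocket4 top [([0.598, 0.095, 0.011], 0.93), ([0.605, -0.092, 0.011], 0.76), ([0.602, 0.037, 0.014], 0.6)]
pocket4 scene [([0.606, -0.029, 0.011], 0.91), ([0.598, 0.098, 0.007], 0.76), ([0.604, 0.03, 0.012], 0.75), ([0.602, -0.09, 0.012], 0.68)]
tray top [([0.458, -0.331, 0.001], 0.78)]
tray scene [([0.468, -0.331, 0.001], 0.94)]
oil top [([0.7, -0.275, 0.002], 0.83), ([0.606, -0.027, 0.008], 0.62), ([0.601, 0.095, 0.014], 0.31)]
oil scene [([0.701, -0.274, 0.002], 0.66), ([0.504, 0.328, -0.001], 0.56), ([0.43, -0.017, -0.003], 0.27)]
1.45
```

View pics/c1.png

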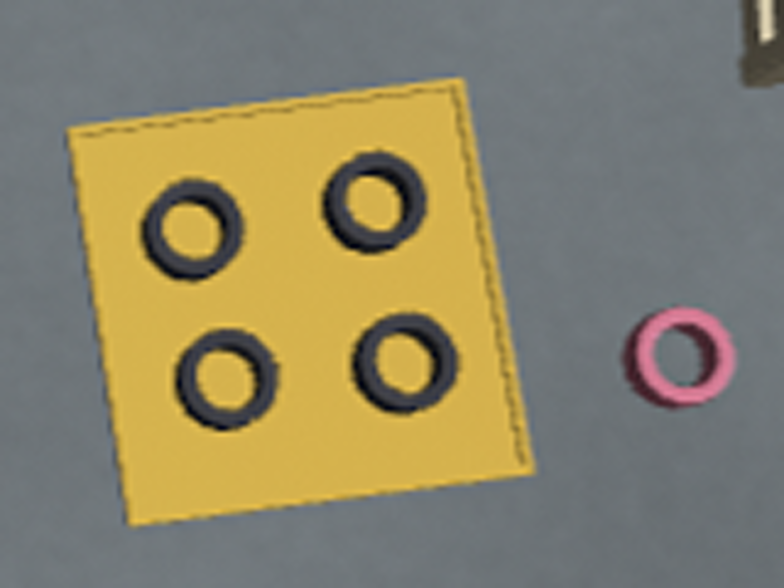

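View pics/c2.png

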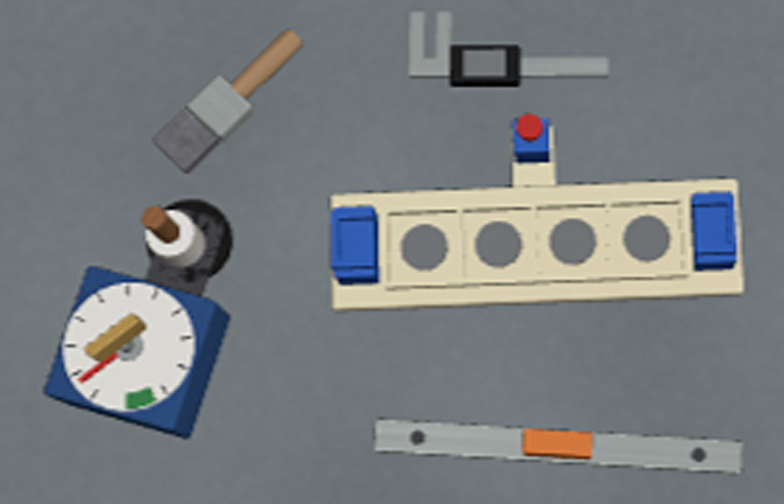

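Confirmed: four dark steel rings in the tray. Next I'll take exact positions from pixels.

```bash
cat >> h.py <<'E'
def rings(cam="top",save=None,zc=0.015):
    im=imaging.read_camera(cam); m=imaging.camera_model(cam)
    if save: cv2.imwrite(save,im)
    hsv=cv2.cvtColor(im,cv2.COLOR_BGR2HSV)
    mk=(hsv[...,2]<95).astype(np.uint8)
    cs,_=cv2.findContours(mk,cv2.RETR_EXTERNAL,cv2.CHAIN_APPROX_NONE)
    out=[]
    for c in cs:
        M=cv2.moments(c)
        if M["m00"]<150: continue
        uv=(M["m10"]/M["m00"],M["m01"]/M["m00"])
        p=deproj(m,uv,zc)
        x,y,w,h=cv2.boundingRect(c)
        out.append((p,uv,M["m00"],w,h))
    return im,m,out
E
python3 - <<'E'
from h import *
im,m,o=rings()
for p,uv,a,w,h in o:
    if 15<w<35 and 15<h<35: print(np.round(p,4),np.round(uv,1),a,w,h)
hsv=cv2.cvtColor(im,cv2.COLOR_BGR2HSV)
def blobs(mask,z,amin=30):
    n,l,s,c=cv2.connectedComponentsWithStats(mask.astype(np.uint8))
    for i in range(1,n):
        if s[i,4]>amin: print(c[i].round(1),s[i],deproj(m,c[i],z).round(4))
H,S,V=hsv[...,0],hsv[...,1],hsv[...,2]
print("discs?");roi=np.zeros_like(H,bool);roi[190:222,248:358]=1
blobs(roi&(S<60),0.0,100)
print("red");blobs((((H<6)|(H>174))&(S>170)&(V>100)),0.064,20)
print("orange");blobs((H>6)&(H<16)&(S>170)&(V>150),0.034)
print("blue");blobs((H>105)&(H<125)&(S>150)&(V>100),0.045,60)
roi=np.zeros_like(H,bool);roi[265:295,235:385]=1
bar=roi&((V>140))
ys,xs=np.nonzero(bar); r=cv2.minAreaRect(np.c_[xs,ys].astype(np.float32)); print(r)
for b in cv2.boxPoints(r): print(b,deproj(m,b,0.010).round(4))
im2,m2=imaging.read_camera("top"),imaging.camera_model("top")
cs=((H>15)&(H<30)&(S>30)&(S<110)&(V>150)); roi=np.zeros_like(H,bool);roi[180:235,222:382]=1
ys,xs=np.nonzero(cs&roi); r=cv2.minAreaRect(np.c_[xs,ys].astype(np.float32)); print("rack",r)
E
```

```text
[0.0385 0.5483 0.015 ] [ 46.3 460.1] 463.5 24 27
[0.0386 0.6236 0.015 ] [ 11.4 460. ] 464.0 24 26
[0.1191 0.5486 0.015 ] [ 49.6 421.2] 445.0 24 25
[0.1191 0.6236 0.015 ] [ 15.2 421.1] 447.5 24 25
[ 0.4249 -0.2919  0.015 ] [430.5 282.1] 291.0 20 21
[ 0.4326 -0.3751  0.015 ] [467.  278.7] 301.0 21 20
[ 0.495  -0.2784  0.015 ] [423.7 251.7] 287.5 20 20
[ 0.5083 -0.3645  0.015 ] [460.9 246. ] 297.5 21 21
[ 0.6204 -0.705   0.015 ] [604.7 199. ] 343.0 24 21
[ 0.6222 -0.6174  0.015 ] [567.1 198.2] 336.5 23 21
[0.6207 0.6198 0.015 ] [ 38.4 198.3] 316.5 21 21
[ 0.6887 -0.7078  0.015 ] [603.3 170.9] 337.5 23 21
[ 0.6907 -0.6198  0.015 ] [565.9 170.1] 332.0 23 21
[0.689  0.6216 0.015 ] [ 40.3 170.3] 324.0 22 21
[ 0.6943 -0.2615  0.015 ] [414.  168.5] 219.5 21 24
[ 0.7528 -0.6145  0.015 ] [561.7 145. ] 320.0 22 21
[0.7523 0.7046 0.015 ] [  8.  144.7] 287.0 19 22
[ 0.7573 -0.7107  0.015 ] [602.  143.2] 336.5 23 21
[0.7571 0.6242 0.015 ] [ 41.9 142.8] 338.0 23 21
[ 0.8187 -0.7048  0.015 ] [597.3 118.9] 327.5 23 21
[ 0.8212 -0.6171  0.015 ] [560.7 117.9] 318.0 22 21
[0.8194 0.6197 0.015 ] [ 46.1 11
[... 449 characters left out ...]
0.045 ]
[364.6 201.1] [357 189  16  25 352] [ 0.6069 -0.1418  0.045 ]
[236.5 206.2] [229 194  16  25 379] [0.5945 0.1505 0.045 ]
[145.4 220.5] [137 216  24  14 107] [0.561  0.3563 0.045 ]
[174.3 249.1] [154 223  33  50 290] [0.4952 0.2875 0.045 ]
[132.  256.5] [126 245  17  20 106] [0.478  0.3816 0.045 ]
((308.986572265625, 278.7253723144531), (130.66160583496094, 10.933030128479004), 3.4064435958862305)
[243.44641 280.30035] [0.4289 0.1349 0.01  ]
[244.09601 269.38666] [0.4541 0.1341 0.01  ]
[374.52673 277.1504 ] [ 0.4366 -0.165   0.01  ]
[373.87714 288.0641 ] [ 0.4115 -0.1631  0.01  ]
rack ((300.71917724609375, 203.38607788085938), (47.34471130371094, 146.6358184814453), 87.73949432373047)
```

```bash
cat >> h.py <<'E'
def plan(pos,yaw):
    o=arm.get_obs(); T=toolR()
    x=np.array([np.cos(np.radians(yaw)),np.sin(np.radians(yaw)),0]); z=np.array([0,0,-1.]); y=np.cross(z,x)
    G=R.from_matrix(np.c_[x,y,z])
    d=T.inv().apply(np.array(pos)-o["position"]); r=(T.inv()*G).as_rotvec(degrees=True)
    xt=T.as_matrix()[:,0]
    print("t %.2f pos"%o["t"],o["position"].round(4),"yaw %.2f"%np.degrees(np.arctan2(xt[1],xt[0])),"w %.4f"%o["gripper_width"],"j",o["joints"].round(2))
    print("shift",d.round(4),"turn",r.round(2),"len %.3f rows %.1f"%(np.linalg.norm(d),max(np.linalg.norm(d)/.0625,np.linalg.norm(r)/10.7)))
def snap(cam,name):
    m=imaging.camera_model(cam); im=imaging.read_camera(cam); cv2.imwrite("pics/"+name,im); return im,m
E
python3 -c "
from h import *
plan([0.496,-0.279,0.13],-45)"
```

```text
t 1.55 pos [ 0.2055 -0.5102  0.2313] yaw -68.07 w 0.0851 j [-1.27  0.35  1.65 -0.    1.14 -0.08]
shift [-0.1059 -0.3559  0.1013] turn [  0.     0.   -23.07] len 0.385 rows 6.2
```

Call:
move_arm(steps="-0.106 -0.356 0.101 0 0 -23 0.1;-0.106 -0.356 0.101 0 0 -23 0.1;-0.106 -0.356 0.101 0 0 -23 0.1;-0.106 -0.356 0.101 0 0 -23 0.1;-0.106 -0.356 0.101 0 0 -23 0.1;-0.106 -0.356 0.101 0 0 -23 0.1;-0.106 -0.356 0.101 0 0 -23 0.1;-0.106 -0.356 0.101 0 0 -23 0.1;-0.106 -0.356 0.101 0 0 -23 0.1", newtons=50)

```text
t: 2.68
position: [0.4954, -0.2799, 0.1307]
tool_rot: [0.0, 0.923, -0.384, 0.0]
force: [0.7, -1.0, 0.4]
gripper_width: 0.0772
```

```bash
python3 -c "
from h import *
im,m=snap('wrist','w1.png')
for p in [(0.4965,-0.279),(0.426,-0.2915),(0.5083,-0.3655),(0.4325,-0.376)]:
    u=proj(m,(p[0],p[1],.015)); cv2.circle(im,tuple(int(round(v)) for v in u),3,(0,0,255),-1)
cv2.imwrite('pics/w1m.png',im)
im,m2=snap('top','t1.png')
plan([0.496,-0.279,0.13],-45)"
```

```text
t 2.77 pos [ 0.4954 -0.2799  0.1308] yaw -45.16 w 0.0767 j [-0.6   0.51  1.69 -0.    0.94  0.19]
shift [-0.0002 -0.0011  0.0008] turn [-0.   -0.03 -0.16] len 0.001 rows 0.0
```

View pics/w1m.png

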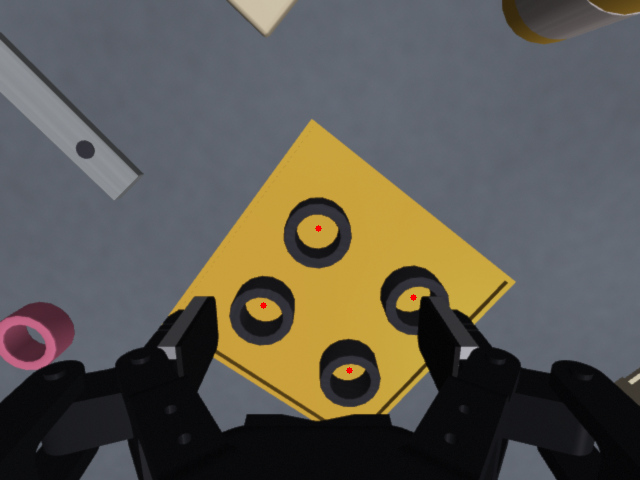

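Wrist view: the four rings match my marks (A at (318,228), B (413,297), C (263,305), D (349,370)). I'll descend on A and close.

Call:
move_arm(steps="0 -0.001 0.06 0 0 0 0.1;0 -0.001 0.119 0 0 0 0.1;0 -0.001 0.119 0 0 0 0.1;0 -0.001 0.119 0 0 0 0.1;0 -0.001 0.119 0 0 0 1;0 -0.001 0.119 0 0 0 1;0 -0.001 0.119 0 0 0 1;0 -0.001 0.119 0 0 0 1;0 -0.001 0.119 0 0 0 1;0 -0.001 0.119 0 0 0 1", newtons=50)

```text
t: 4.03
position: [0.4977, -0.2788, 0.0135]
tool_rot: [0.0, 0.924, -0.383, 0.001]
force: [-2.9, 1.0, 14.0]
gripper_width: 0.0433
```

```bash
python3 -c "
from h import *
im,m=snap('wrist','w2.png')
im2,m2=snap('scene','s2.png'); cv2.imwrite('pics/s2c.png',cv2.resize(im2[220:340,90:290],None,fx=4,fy=4))
plan([0.604,0.004,0.13],2.4)"
```

```text
t 4.12 pos [ 0.4977 -0.2788  0.0135] yaw -45.07 w 0.0434 j [-0.59  0.69  1.73 -0.    0.72  0.19]
shift [-0.1248 -0.2751 -0.1167] turn [ 4.000e-02 -1.600e-01 -4.747e+01] len 0.324 rows 5.2
```

View pics/w2.png

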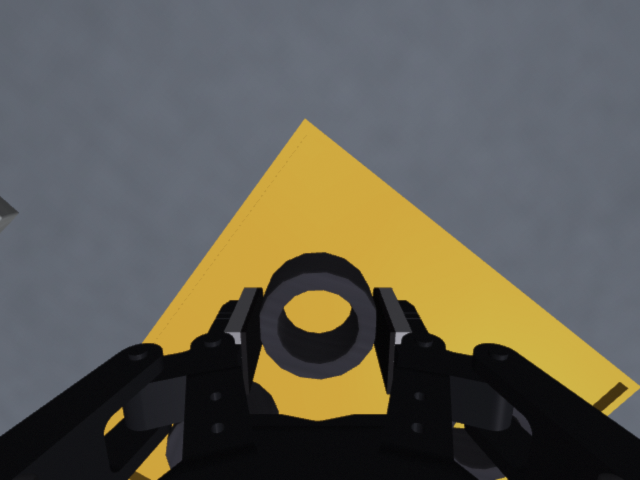

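View pics/s2c.png

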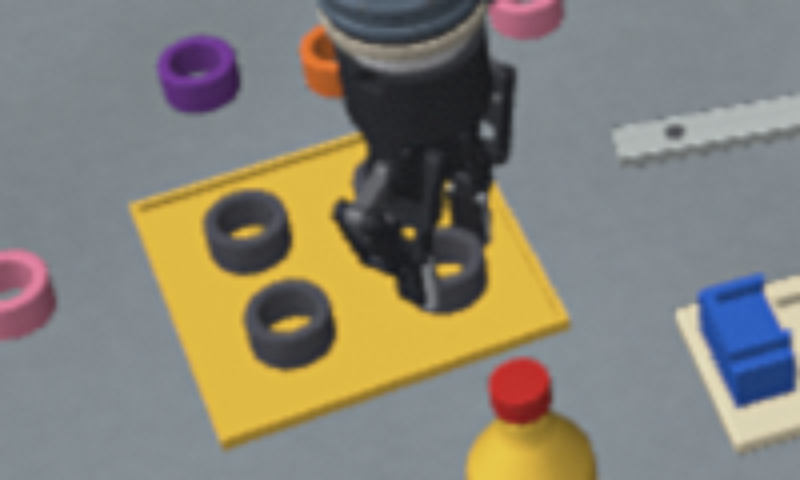

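```bash
python3 -c "
from h import *
o=arm.get_obs(); m=imaging.camera_model('wrist'); M=toolR().as_matrix(); p=o['position']
for dz in [-.006,0,.01,.02]:
  for dy in [-.011,.011]:
    print(dz,dy,[proj(m,p+M@np.array([sx*.0217,dy,-dz])).round(0) for sx in (-1,1)], 'z',round(p[2]+dz,4))
for c in [(0.4965,-.279)]:
  for z in (.003,.027): 
    print('ring',z,proj(m,(*c,z)).round(0))
print('tcpring',[proj(m,(p[0],p[1],z)).round(0) for z in (.003,.027)])
print(o['force'])
"; python3 -c "
import cv2; im=cv2.imread('pics/w2.png'); cv2.imwrite('pics/w2c.png',cv2.resize(im[230:430,190:450],None,fx=3,fy=3))"
```

```text
-0.006 -0.011 [array([266., 272.]), array([371., 272.])] z 0.0075
-0.006 0.011 [array([268., 320.]), array([369., 320.])] z 0.0075
0 -0.011 [array([265., 278.]), array([373., 278.])] z 0.0135
0 0.011 [array([267., 327.]), array([371., 327.])] z 0.0135
0.01 -0.011 [array([261., 288.]), array([377., 288.])] z 0.0235
0.01 0.011 [array([263., 340.]), array([375., 340.])] z 0.0235
0.02 -0.011 [array([257., 299.]), array([381., 299.])] z 0.0335
0.02 0.011 [array([260., 354.]), array([378., 354.])] z 0.0335
ring 0.003 [317. 294.]
ring 0.027 [317. 321.]
tcpring [array([319., 292.]), array([319., 319.])]
[-3.61828271  1.48811027 13.34483667]
```

View pics/w2c.png

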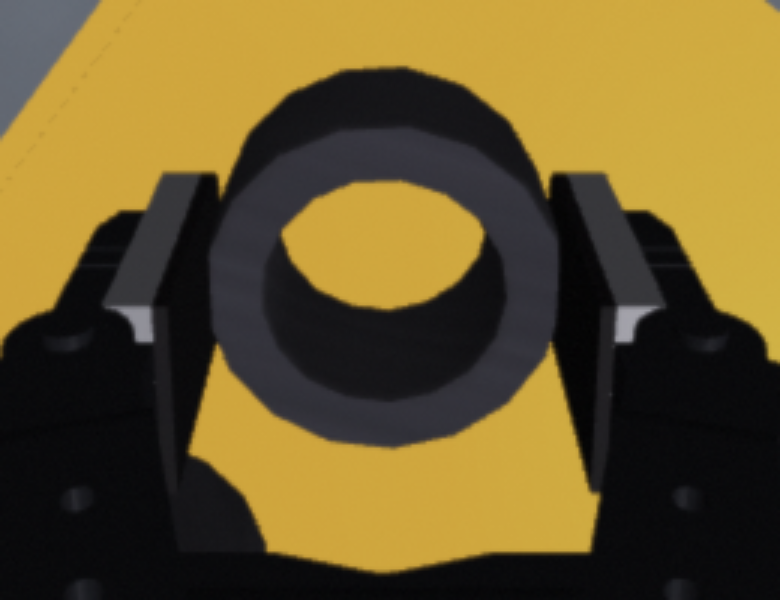

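Only about 4 mm of the pads overlap the ring: at this width the tips are 10 mm above the TCP. I'll regrip deeper.

Call:
move_arm(steps="0 0 0 0 0 0 0.2;0 0 0 0 0 0 0.2;0 0.0025 0.008 0 0 0 0.2;0 0.0025 0.008 0 0 0 0.2;0 0.0025 0.008 0 0 0 1;0 0.0025 0.008 0 0 0 1;0 0.0025 0.008 0 0 0 1;0 0.0025 0.008 0 0 0 1;0 0.0025 0.008 0 0 0 1", newtons=50)

```text
t: 5.25
position: [0.4952, -0.28, 0.0035]
tool_rot: [0.0, 0.924, -0.383, 0.0]
force: [-0.1, -0.3, 5.3]
gripper_width: 0.0439
```

```bash
python3 -c "
from h import *
im,m=snap('wrist','w3.png')
cv2.imwrite('pics/w3c.png',cv2.resize(im[230:430,190:450],None,fx=3,fy=3))
print(arm.get_obs()['force'])
plan([0.604,0.004,0.13],2.4)"
```

```text
[-0.21374941 -0.10257643  5.06430182]
t 5.30 pos [ 0.4952 -0.28    0.0035] yaw -45.07 w 0.0436 j [-0.6   0.71  1.74 -0.    0.7   0.19]
shift [-0.1242 -0.2777 -0.1265] turn [ 1.000e-02 -2.000e-02 -4.747e+01] len 0.329 rows 5.3
```

View pics/w3c.png

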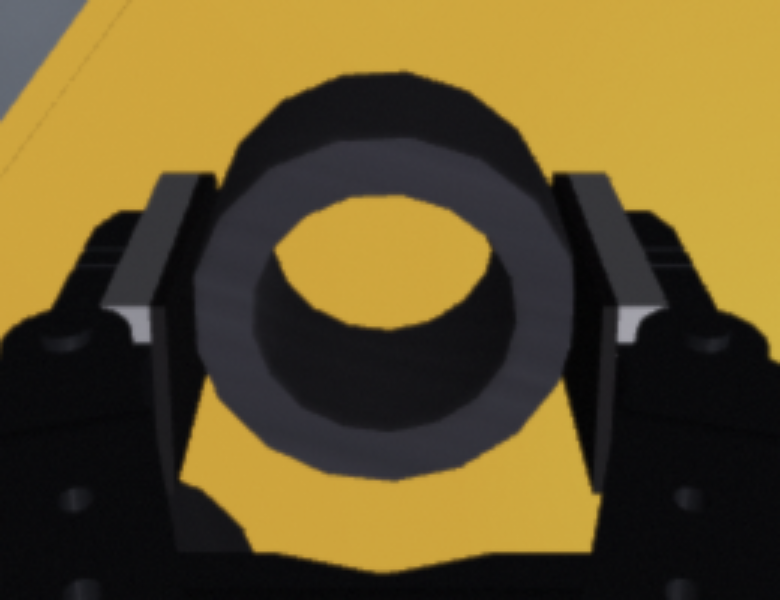

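Call:
move_arm(steps="0 0 -0.05 0 0 0 1;-0.056 -0.214 -0.117 0 0 -47.5 1;-0.056 -0.214 -0.117 0 0 -47.5 1;-0.056 -0.214 -0.117 0 0 -47.5 1;-0.056 -0.214 -0.117 0 0 -47.5 1;-0.056 -0.214 -0.117 0 0 -47.5 1;-0.056 -0.214 -0.117 0 0 -47.5 1;-0.056 -0.214 -0.117 0 0 -47.5 1;-0.056 -0.214 -0.117 0 0 -47.5 1")

```text
t: 6.42
position: [0.6067, -0.0896, 0.12]
tool_rot: [-0.0, 1.0, 0.02, -0.0]
force: [0.3, -0.1, -1.8]
gripper_width: 0.0439
```

```bash
python3 -c "
from h import *
im,m=snap('wrist','w4.png')
yw=np.radians(2.4);c=np.array([.603,.004])
for y in (-.093,-.031,.031,.093):
    p=c+y*np.array([-np.sin(yw),np.cos(yw)]); print(p.round(4))
    u=proj(m,(p[0],p[1],.012)); cv2.circle(im,tuple(int(round(v)) for v in u),3,(0,0,255),-1)
p=c+.085*np.array([np.cos(yw),np.sin(yw)]); u=proj(m,(p[0],p[1],.064)); cv2.circle(im,tuple(int(round(v)) for v in u),3,(0,255,0),-1)
cv2.imwrite('pics/w4m.png',im)
plan([0.607,-0.089,0.12],2.4)"
```

```text
[ 0.6069 -0.0889]
[ 0.6043 -0.027 ]
[0.6017 0.035 ]
[0.5991 0.0969]
t 6.47 pos [ 0.6067 -0.0896  0.1201] yaw 2.35 w 0.0435 j [-0.22  0.59  1.57  0.    0.98 -0.26]
shift [ 0.0003 -0.0005  0.0001] turn [-0.01  0.02 -0.05] len 0.001 rows 0.0
```

View pics/w4m.png

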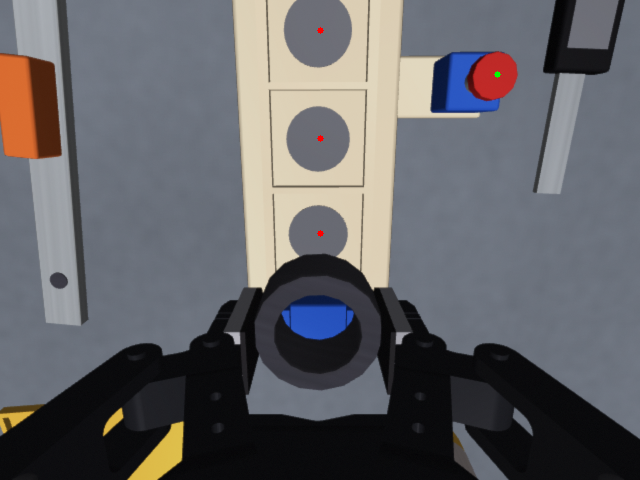

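The rack model fits: the marks sit on the discs and on the pin within about 2 mm. Placing in pocket 1.

Call:
move_arm(steps="0 0 0.06 0 0 0 1;0 0 0.095 0 0 0 1;0 0 0.107 0 0 0 1;0 0 0.107 0 0 0 1;0 0 0.107 0 0 0 0.25;0 0 0.107 0 0 0 0.25;0 0 0.107 0 0 0 0.25;0 0 0.05 0 0 0 0.25;0 0 -0.005 0 0 0 0.1;0 0 -0.01 0 0 0 0.1")

```text
t: 7.72
position: [0.6094, -0.0894, 0.1357]
tool_rot: [0.001, 1.0, 0.021, 0.004]
force: [-0.4, 0.1, -0.6]
gripper_width: 0.0764
```

```bash
cat > look.py <<'E'
from h import *
import sys
# report dark rings on tray (z .015) and in rack (z .024)
im,m,o=rings("top","pics/"+sys.argv[1])
yw=np.radians(2.4);c=np.array([.603,.004]);ux=np.array([np.cos(yw),np.sin(yw)]);uy=np.array([-ux[1],ux[0]])
for p,uv,a,w,h in o:
    if 14<w<35 and 14<h<35 and -.5<p[1]<.25 and p[0]>.3: 
        q=deproj(m,uv,.024)[:2]-c
        print("tray",p[:2].round(4),"rackframe",np.round([q@ux,q@uy],4),w,h)
E
python3 look.py t5.png; python3 -c "
from h import *
im,m=snap('wrist','w5.png')
plan([0.426,-0.291,0.13],-45)"
```

```text
tray [ 0.4245 -0.2919] rackframe [-0.1917 -0.2865] 20 20
tray [ 0.4323 -0.3751] rackframe [-0.1874 -0.3694] 21 20
tray [ 0.5081 -0.3643] rackframe [-0.1118 -0.3619] 21 21
tray [ 0.6937 -0.2605] rackframe [ 0.0767 -0.2666] 17 22
tray [0.7571 0.0491] rackframe [0.1525 0.038 ] 27 15
t 7.83 pos [ 0.6075 -0.0891  0.1317] yaw 2.44 w 0.0770 j [-0.22  0.58  1.57  0.    1.   -0.26]
shift [-0.19    0.194   0.0013] turn [-3.000e-02 -1.500e-01  4.744e+01] len 0.272 rows 4.4
```

View pics/w5.png

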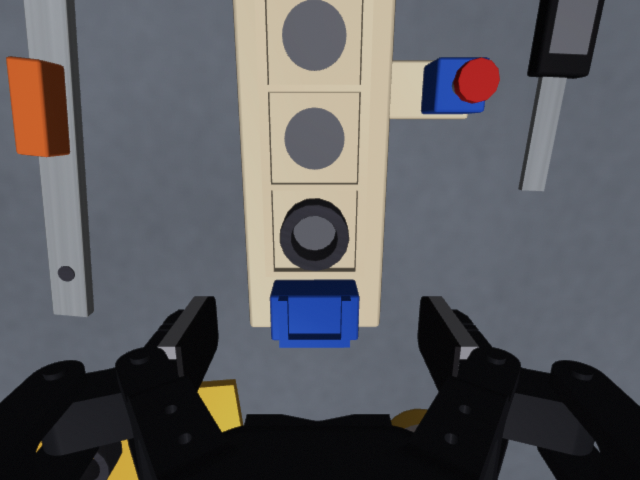

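Call:
move_arm(steps="-0.189 0.196 0 0 0 47.4 0.1;-0.189 0.196 0 0 0 47.4 0.1;-0.189 0.196 0 0 0 47.4 0.1;-0.189 0.196 0 0 0 47.4 0.1;-0.189 0.196 0 0 0 47.4 0.1;-0.189 0.196 0 0 0 47.4 0.15;-0.189 0.196 0.06 0 0 47.4 0.15;-0.189 0.196 0.11 0 0 47.4 0.2;-0.189 0.196 0.127 0 0 47.4 0.2;-0.189 0.196 0.127 0 0 47.4 0.2;-0.189 0.196 0.127 0 0 47.4 1;-0.189 0.196 0.127 0 0 47.4 1;-0.189 0.196 0.127 0 0 47.4 1;-0.189 0.196 0.127 0 0 47.4 1;-0.189 0.196 0.127 0 0 47.4 1")

```text
t: 9.7
position: [0.4274, -0.2935, 0.0053]
tool_rot: [0.0, 0.924, -0.382, 0.001]
force: [-0.8, 1.5, 7.6]
gripper_width: 0.0447
```

```bash
python3 -c "
from h import *
im,m=snap('wrist','w6.png')
cv2.imwrite('pics/w6c.png',cv2.resize(im[230:430,190:450],None,fx=3,fy=3))
plan([0.6045,-0.027,0.12],2.4)"
```

```text
t 9.75 pos [ 0.4274 -0.2934  0.0053] yaw -44.95 w 0.0447 j [-0.69  0.64  1.87  0.    0.62  0.09]
shift [-0.0626 -0.3137 -0.1147] turn [ 4.000e-02 -1.600e-01 -4.735e+01] len 0.340 rows 5.4
```

View pics/w6c.png

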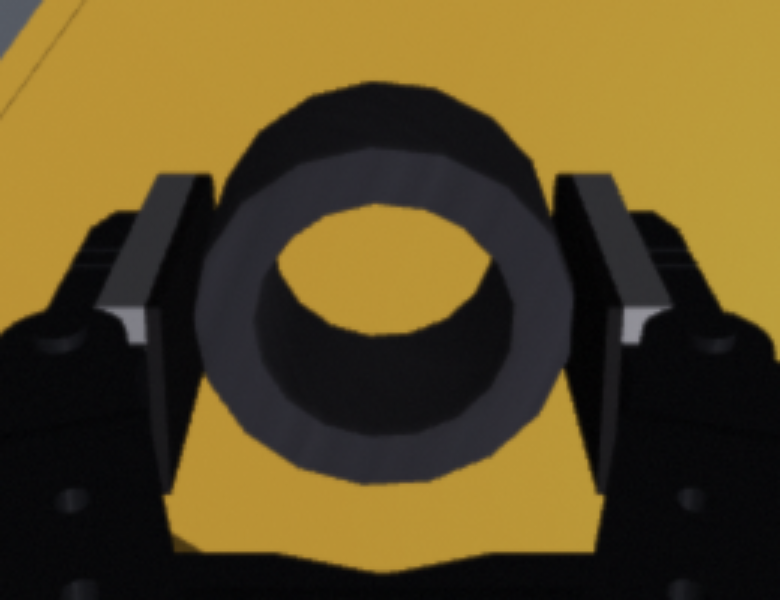

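Call:
move_arm(steps="0 0 -0.05 0 0 0 1;-0.063 -0.313 -0.09 0 0 -47.4 1;-0.063 -0.313 -0.09 0 0 -47.4 1;-0.063 -0.313 -0.09 0 0 -47.4 1;-0.063 -0.313 -0.09 0 0 -47.4 1;-0.063 -0.313 -0.09 0 0 -47.4 1;-0.063 -0.313 -0.09 0 0 -47.4 1;-0.063 -0.313 -0.07 0 0 -47.4 1;-0.063 -0.313 -0.07 0 0 -47.4 1")

```text
t: 10.88
position: [0.6011, -0.0281, 0.0712]
tool_rot: [-0.0, 1.0, 0.02, -0.002]
force: [0.5, -0.9, -1.2]
gripper_width: 0.0451
```

```bash
python3 -c "
from h import *
im,m=snap('wrist','w7.png')
plan([0.6045,-0.027,0.0145],2.4)"
```

```text
t 10.93 pos [ 0.6017 -0.0282  0.0721] yaw 2.32 w 0.0448 j [-0.12  0.64  1.63 -0.    0.88 -0.16]
shift [ 0.003  -0.0011  0.0576] turn [-0.02  0.16 -0.08] len 0.058 rows 0.9
```

View pics/w7.png

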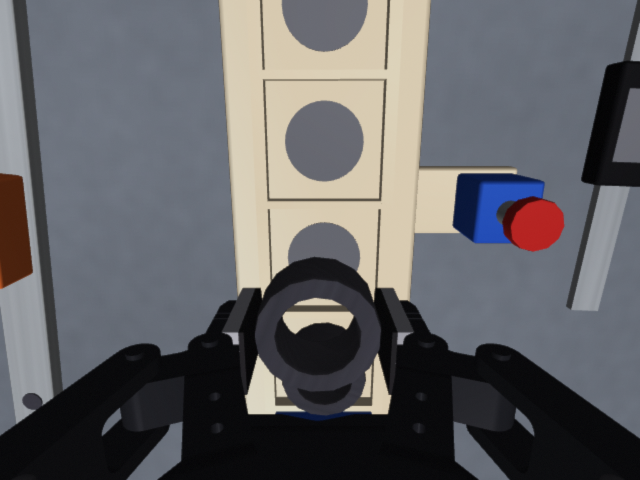

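Call:
move_arm(steps="0.002 -0.001 0.045 0 0 0 1;0.002 -0.001 0.059 0 0 0 1;0.002 -0.001 0.059 0 0 0 1;0.002 -0.001 0.059 0 0 0 0.25;0.002 -0.001 0.059 0 0 0 0.25;0.002 -0.001 0.059 0 0 0 0.25;0.002 -0.001 0 0 0 0 0.25;0.002 -0.001 -0.05 0 0 0 0.1;0.002 -0.001 -0.05 0 0 0 0.1")

```text
t: 12.05
position: [0.6074, -0.0263, 0.1281]
tool_rot: [0.0, 1.0, 0.021, 0.004]
force: [-0.1, -0.3, -1.2]
gripper_width: 0.0768
```

```bash
python3 look.py t8.png; python3 -c "
from h import *
im,m=snap('wrist','w8.png')
plan([0.509,-0.365,0.12],-45)
plan([0.433,-0.3765,0.12],-45)"
```

```text
tray [ 0.4324 -0.3752] rackframe [-0.1873 -0.3695] 21 20
tray [ 0.5081 -0.3643] rackframe [-0.1118 -0.3619] 21 21
tray [ 0.6938 -0.2607] rackframe [ 0.0768 -0.2668] 17 23
t 12.15 pos [ 0.6052 -0.0261  0.1239] yaw 2.42 w 0.0767 j [-0.12  0.57  1.59  0.    0.97 -0.16]
shift [-0.1104  0.3346  0.0038] turn [-3.000e-02 -7.000e-02  4.742e+01] len 0.352 rows 5.6
t 12.15 pos [ 0.6052 -0.0261  0.1239] yaw 2.42 w 0.0767 j [-0.12  0.57  1.59  0.    0.97 -0.16]
shift [-0.1868  0.3429  0.0037] turn [-3.000e-02 -7.000e-02  4.742e+01] len 0.390 rows 6.2
```

View pics/w8.png

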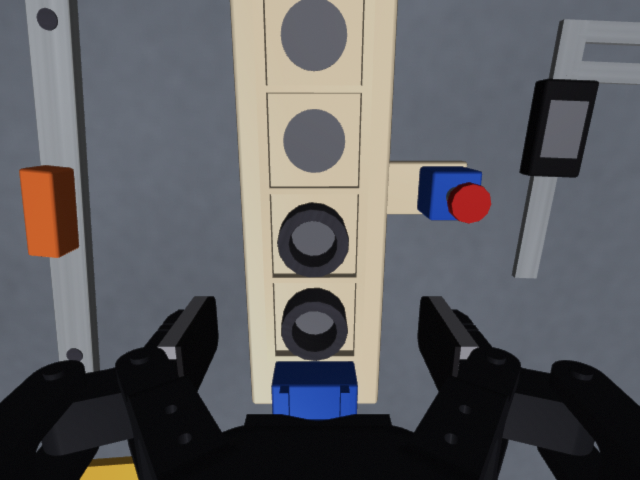

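Call:
move_arm(steps="-0.11 0.334 0 0 0 47.4 0.1;-0.11 0.334 0 0 0 47.4 0.1;-0.11 0.334 0 0 0 47.4 0.1;-0.11 0.334 0 0 0 47.4 0.1;-0.11 0.334 0 0 0 47.4 0.1;-0.11 0.334 0 0 0 47.4 0.15;-0.11 0.334 0 0 0 47.4 0.15;-0.11 0.334 0.06 0 0 47.4 0.15;-0.11 0.334 0.1 0 0 47.4 0.2;-0.11 0.334 0.119 0 0 47.4 0.2;-0.11 0.334 0.119 0 0 47.4 0.2;-0.11 0.334 0.119 0 0 47.4 1;-0.11 0.334 0.119 0 0 47.4 1;-0.11 0.334 0.119 0 0 47.4 1;-0.11 0.334 0.119 0 0 47.4 1;-0.11 0.334 0.119 0 0 47.4 1")

```text
t: 14.15
position: [0.5102, -0.3648, 0.0063]
tool_rot: [0.0, 0.924, -0.382, 0.001]
force: [-1.4, 2.0, 7.3]
gripper_width: 0.0437
```

```bash
python3 -c "
from h import *
im,m=snap('wrist','w9.png')
cv2.imwrite('pics/w9c.png',cv2.resize(im[230:430,190:450],None,fx=3,fy=3))
plan([0.602,0.035,0.075],2.4)"
```

```text
t 14.20 pos [ 0.5102 -0.3648  0.0063] yaw -44.97 w 0.0438 j [-0.7   0.77  1.57  0.    0.79  0.09]
shift [-0.2174 -0.3478 -0.0692] turn [ 4.000e-02 -1.500e-01 -4.737e+01] len 0.416 rows 6.7
```

View pics/w9c.png

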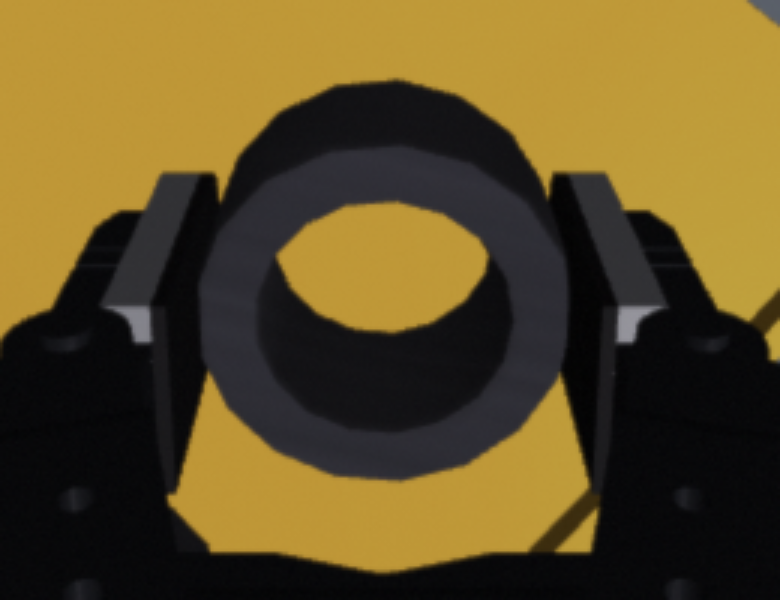

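Call:
move_arm(steps="0 0 -0.05 0 0 0 1;-0.217 -0.347 -0.09 0 0 -47.4 1;-0.217 -0.347 -0.09 0 0 -47.4 1;-0.217 -0.347 -0.09 0 0 -47.4 1;-0.217 -0.347 -0.09 0 0 -47.4 1;-0.217 -0.347 -0.09 0 0 -47.4 1;-0.217 -0.347 -0.09 0 0 -47.4 1;-0.217 -0.347 -0.09 0 0 -47.4 1;-0.217 -0.347 -0.07 0 0 -47.4 1;-0.217 -0.347 -0.07 0 0 -47.4 1;-0.217 -0.347 -0.07 0 0 -47.4 1")

```text
t: 15.58
position: [0.6009, 0.0335, 0.0744]
tool_rot: [0.0, 1.0, 0.021, -0.0]
force: [-0.4, 0.0, -2.2]
gripper_width: 0.0437
```

```bash
python3 -c "
from h import *
im,m=snap('wrist','w10.png')
plan([0.602,0.035,0.0155],2.4)"
```

```text
t 15.62 pos [0.6011 0.0335 0.0746] yaw 2.35 w 0.0437 j [-0.02  0.64  1.63 -0.    0.88 -0.06]
shift [ 0.001  -0.0014  0.0591] turn [ 0.   -0.01 -0.05] len 0.059 rows 0.9
```

View pics/w10.png

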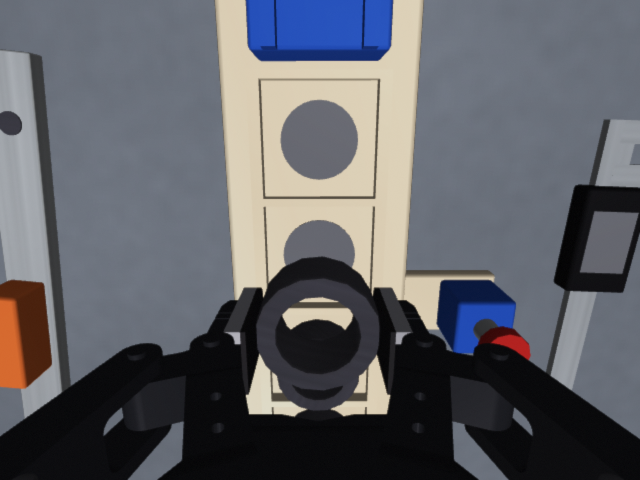

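Call:
move_arm(steps="0.001 -0.001 0.045 0 0 0 1;0.001 -0.001 0.0595 0 0 0 1;0.001 -0.001 0.0595 0 0 0 1;0.001 -0.001 0.0595 0 0 0 0.25;0.001 -0.001 0.0595 0 0 0 0.25;0.001 -0.001 0.0595 0 0 0 0.25;0.001 -0.001 0 0 0 0 0.25;0.001 -0.001 -0.05 0 0 0 0.1;0.001 -0.001 -0.05 0 0 0 0.1;0.001 -0.001 -0.05 0 0 0 0.1")

```text
t: 16.88
position: [0.6021, 0.0358, 0.1245]
tool_rot: [-0.0, 1.0, 0.021, 0.001]
force: [-0.1, -0.0, -0.0]
gripper_width: 0.0771
```

```bash
python3 look.py t11.png; python3 -c "
from h import *
im,m=snap('wrist','w11.png')
plan([0.4335,-0.376,0.004],-45)"
```

```text
tray [ 0.4325 -0.3751] rackframe [-0.1873 -0.3694] 21 20
tray [ 0.6088 -0.0879] rackframe [-0.0003 -0.0917] 19 20
tray [ 0.6942 -0.2606] rackframe [ 0.0773 -0.2666] 17 23
t 16.98 pos [0.6016 0.0357 0.1234] yaw 2.43 w 0.0771 j [-0.02  0.57  1.6   0.    0.97 -0.06]
shift [-0.1852  0.4042  0.1195] turn [2.000e-02 7.000e-02 4.743e+01] len 0.460 rows 7.4
```

View pics/w11.png

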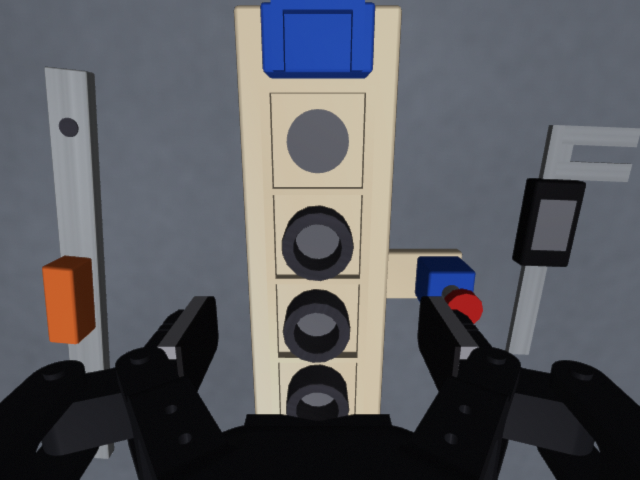

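View pics/t11.png

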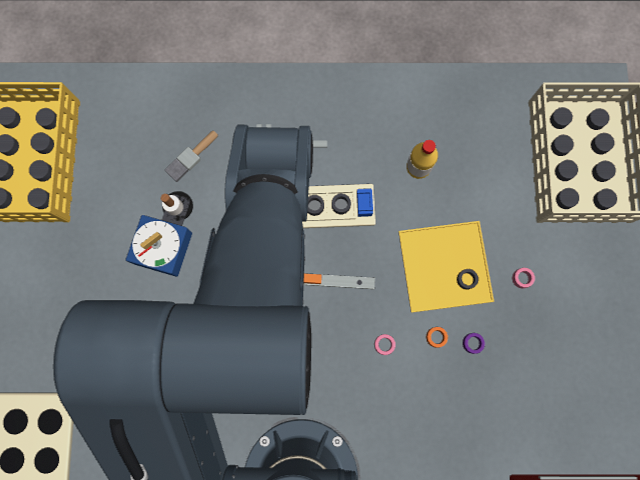

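Wrist view: three rings sit in pockets 1–3 and the disc at (318,140) is still empty. The last ring is in the tray at top-view (467,279).

Call:
move_arm(steps="-0.185 0.404 0 0 0 47.4 0.1;-0.185 0.404 0 0 0 47.4 0.1;-0.185 0.404 0 0 0 47.4 0.1;-0.185 0.404 0 0 0 47.4 0.1;-0.185 0.404 0 0 0 47.4 0.1;-0.185 0.404 0 0 0 47.4 0.1;-0.185 0.404 0 0 0 47.4 0.1;-0.185 0.404 0 0 0 47.4 0.15;-0.185 0.404 0 0 0 47.4 0.15;-0.185 0.404 0.06 0 0 47.4 0.15;-0.185 0.404 0.1 0 0 47.4 0.2;-0.185 0.404 0.1195 0 0 47.4 0.2;-0.185 0.404 0.1195 0 0 47.4 0.2;-0.185 0.404 0.1195 0 0 47.4 1;-0.185 0.404 0.1195 0 0 47.4 1;-0.185 0.404 0.1195 0 0 47.4 1;-0.185 0.404 0.1195 0 0 47.4 1;-0.185 0.404 0.1195 0 0 47.4 1")

```text
t: 19.23
position: [0.4351, -0.3763, 0.0068]
tool_rot: [0.0, 0.924, -0.382, 0.001]
force: [0.1, 3.2, 6.0]
gripper_width: 0.0441
```

```bash
python3 -c "
from h import *
im,m=snap('wrist','w12.png')
cv2.imwrite('pics/w12c.png',cv2.resize(im[230:430,190:450],None,fx=3,fy=3))
plan([0.5993,0.0965,0.095],2.4)"
```

```text
t 19.27 pos [ 0.4351 -0.3763  0.0068] yaw -44.96 w 0.0440 j [-0.79  0.71  1.72  0.    0.71 -0.01]
shift [-0.2177 -0.4506 -0.0887] turn [  0.05  -0.14 -47.36] len 0.508 rows 8.1
```

View pics/w12c.png

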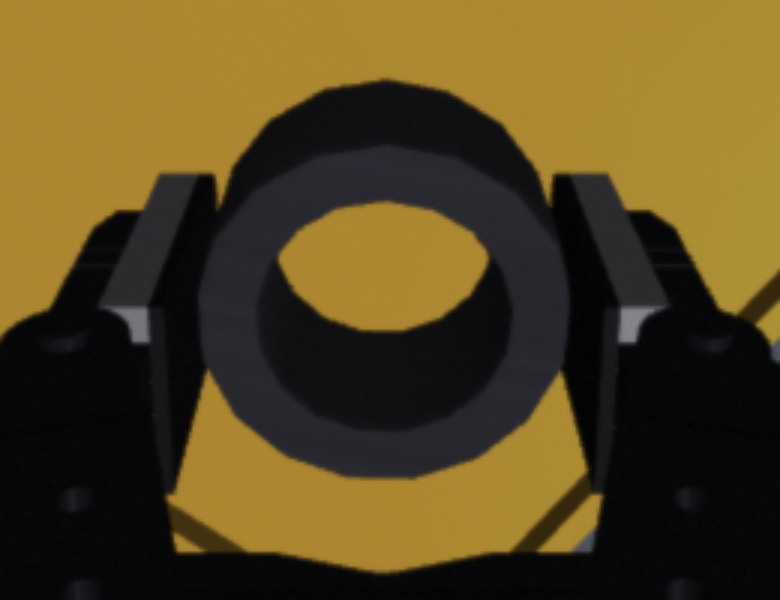

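Call:
move_arm(steps="0 0 -0.06 0 0 0 1;-0.217 -0.45 -0.09 0 0 -47.4 1;-0.217 -0.45 -0.09 0 0 -47.4 1;-0.217 -0.45 -0.09 0 0 -47.4 1;-0.217 -0.45 -0.09 0 0 -47.4 1;-0.217 -0.45 -0.09 0 0 -47.4 1;-0.217 -0.45 -0.09 0 0 -47.4 1;-0.217 -0.45 -0.09 0 0 -47.4 1;-0.217 -0.45 -0.09 0 0 -47.4 1;-0.217 -0.45 -0.09 0 0 -47.4 1;-0.217 -0.45 -0.07 0 0 -47.4 1;-0.217 -0.45 -0.07 0 0 -47.4 1;-0.217 -0.45 -0.07 0 0 -47.4 1")

```text
t: 20.9
position: [0.5986, 0.0948, 0.0746]
tool_rot: [0.0, 1.0, 0.02, -0.0]
force: [1.2, 0.2, -1.3]
gripper_width: 0.0442
```

```bash
python3 -c "
from h import *
im,m=snap('wrist','w13.png')
plan([0.5993,0.0965,0.016],2.4)"
```

```text
t 20.95 pos [0.5988 0.095  0.0749] yaw 2.36 w 0.0439 j [ 0.08  0.64  1.62 -0.    0.88  0.04]
shift [ 0.0005 -0.0015  0.0589] turn [ 0.   -0.   -0.04] len 0.059 rows 0.9
```

View pics/w13.png

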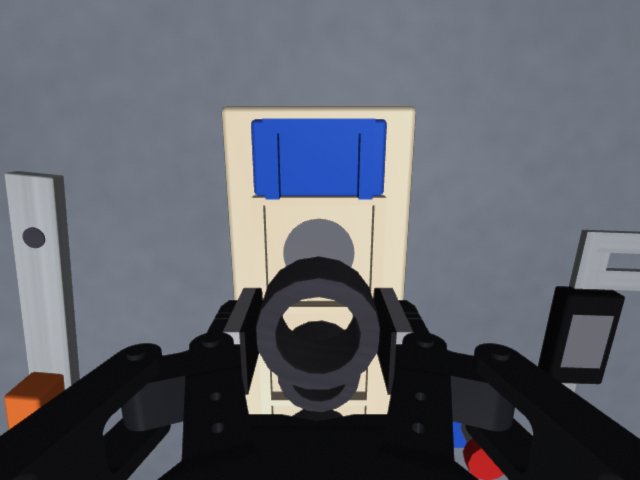

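Call:
move_arm(steps="0.0005 -0.001 0.045 0 0 0 1;0.0005 -0.001 0.059 0 0 0 1;0.0005 -0.001 0.059 0 0 0 1;0.0005 -0.001 0.059 0 0 0 0.25;0.0005 -0.001 0.059 0 0 0 0.25;0.0005 -0.001 0.059 0 0 0 0.25;0.0005 -0.001 0 0 0 0 0.25;0 0.03 -0.06 0 0 0 0.1;0 0.06 -0.12 0 0 0 0.1;0 0.09 -0.15 0 0 0 0.1;0 0.12 -0.15 0 0 0 0.1;0 0.12 -0.15 0 0 0 0.1")

```text
t: 22.45
position: [0.6042, -0.0256, 0.2267]
tool_rot: [0.0, 1.0, 0.02, 0.001]
force: [-0.4, 1.4, 0.1]
gripper_width: 0.077
```

```bash
python3 look.py t14.png; python3 -c "
from h import *
im,m=snap('wrist','w14.png')
plan([0.432,-0.0155,0.12],0)"
```

```text
tray [ 0.6941 -0.2606] rackframe [ 0.0771 -0.2666] 17 23
t 22.55 pos [ 0.6039 -0.0237  0.2255] yaw 2.41 w 0.0771 j [-0.12  0.45  1.51  0.    1.17 -0.16]
shift [-0.1715 -0.0154  0.1054] turn [-0.01 -0.05  2.41] len 0.202 rows 3.2
```

View pics/w14.png

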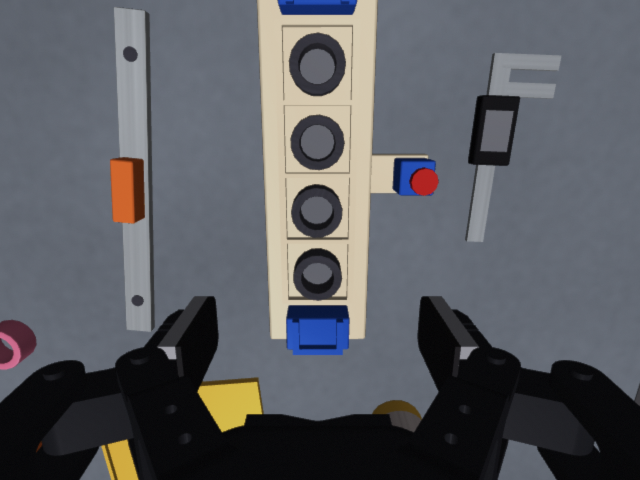

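All four rings lie in the pockets (at (317,66), (317,141), (317,210) and (317,273)). Next I measure the bar.

```bash
python3 - <<'E'
from h import *
im=cv2.imread('pics/w14.png'); m=imaging.camera_model('wrist')
hsv=cv2.cvtColor(im,cv2.COLOR_BGR2HSV); H,S,V=hsv[...,0],hsv[...,1],hsv[...,2]
g=cv2.cvtColor(im,cv2.COLOR_BGR2GRAY)
hs=[]
for (x,y) in [(130,54),(138,300)]:
    sub=g[y-10:y+11,x-10:x+11]; ys,xs=np.nonzero(sub<95); c=(xs.mean()+x-10,ys.mean()+y-10); p=deproj(m,c,.010); hs.append(p); print(c,p.round(4),len(xs))
h1,h2=hs; d=h1-h2; print("len",np.linalg.norm(d),"yaw",np.degrees(np.arctan2(-d[0],d[1])),"mid",(h1+h2)/2)
# rack: pocket disc/ring & posts; rack lateral check: project model corners
yw=np.radians(2.4);c=np.array([.603,.004]);ux=np.array([np.cos(yw),np.sin(yw)]);uy=np.array([-ux[1],ux[0]])
for a in (-.05,.05):
  for b in (-.1715,.1715):
    q=c+a*ux+b*uy; u=proj(m,(*q,.012)); cv2.circle(im,tuple(int(round(v)) for v in u),2,(0,0,255),-1)
for a in (-.0175,.0175):
  for b in (-.1305,-.1585):
    q=c+a*ux+b*uy; u=proj(m,(*q,.042)); cv2.circle(im,tuple(int(round(v)) for v in u),1,(0,255,255),-1)
for y in (-.093,-.031,.031,.093):
    q=c+y*uy; u=proj(m,(*q,.036)); cv2.circle(im,tuple(int(round(v)) for v in u),2,(0,0,255),-1)
cv2.imwrite('pics/w14m.png',cv2.resize(im[0:370,230:480],None,fx=1.6,fy=1.6))
E
```

```text
(np.float64(129.72941176470587), np.float64(53.7)) [0.4374 0.0993 0.01  ] 170
(np.float64(137.19), np.float64(300.13)) [ 0.4238 -0.1307  0.01  ] 100
len 0.23036337328796952 yaw -3.379628550214209 mid [ 0.43062476 -0.015718    0.01      ]
```

View pics/w14m.png

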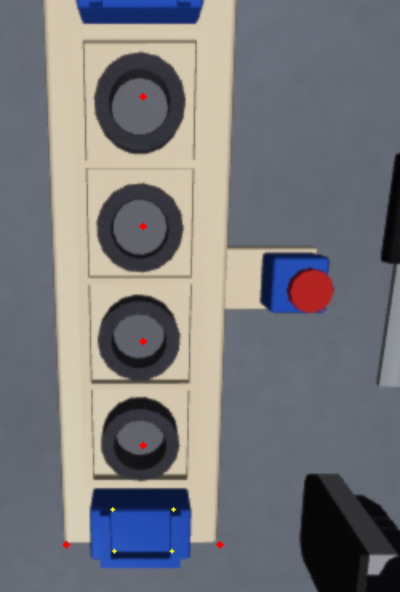

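Call:
move_arm(steps="-0.172 -0.015 0.05 0 0 5.8 0.2;-0.172 -0.015 0.05 0 0 5.8 0.2;-0.172 -0.015 0.12 0 0 5.8 0.2;-0.172 -0.015 0.155 0 0 5.8 0.3;-0.172 -0.015 0.155 0 0 5.8 0.3;-0.172 -0.015 0.155 0 0 5.8 0.3;-0.172 -0.015 0.155 0 0 5.8 0.3")

```text
t: 23.42
position: [0.4334, -0.0164, 0.0715]
tool_rot: [0.0, 1.0, -0.029, 0.002]
force: [0.1, 1.2, 0.5]
gripper_width: 0.0599
```

```bash
python3 -c "
from h import *
im,m=snap('wrist','w15.png')
plan([0.4315,-0.0155,0.012],-3.4)"
```

```text
t 23.48 pos [ 0.4331 -0.0164  0.0714] yaw -3.36 w 0.0601 j [-0.15  0.41  2.07  0.    0.66 -0.09]
shift [-0.0019 -0.0008  0.0594] turn [ 0.01 -0.19  0.04] len 0.059 rows 1.0
```

View pics/w15.png

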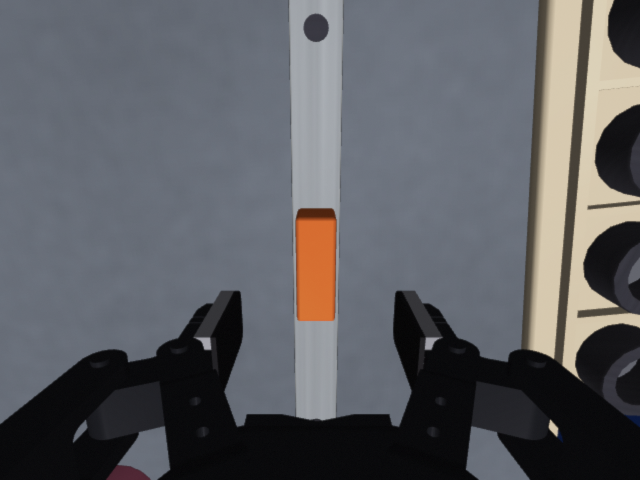

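Call:
move_arm(steps="-0.001 0 0.045 0 0 0 0.3;-0.001 0 0.059 0 0 0 0.3;-0.001 0 0.059 0 0 0 0.3;-0.001 0 0.059 0 0 0 0.6;-0.001 0 0.059 0 0 0 1;-0.001 0 0.059 0 0 0 1;-0.001 0 0.059 0 0 0 1;-0.001 0 0.059 0 0 0 1;-0.001 0 0.059 0 0 0 1", newtons=70)

```text
t: 24.6
position: [0.4313, -0.0164, 0.0119]
tool_rot: [0.0, 1.0, -0.029, 0.001]
force: [-0.9, 0.1, 10.4]
gripper_width: 0.0187
```

```bash
python3 -c "
from h import *
im,m=snap('wrist','w16.png')
print(arm.get_obs()['force'])
plan([0.602,0.004,0.13],2.4)"
```

```text
[-1.02500336 -0.19242981 11.28184468]
t 24.65 pos [ 0.4313 -0.0164  0.0119] yaw -3.37 w 0.0187 j [-0.15  0.53  2.09  0.    0.51 -0.09]
shift [ 0.1695 -0.0304 -0.1177] turn [ 0.02 -0.12 -5.77] len 0.209 rows 3.3
```

View pics/w16.png

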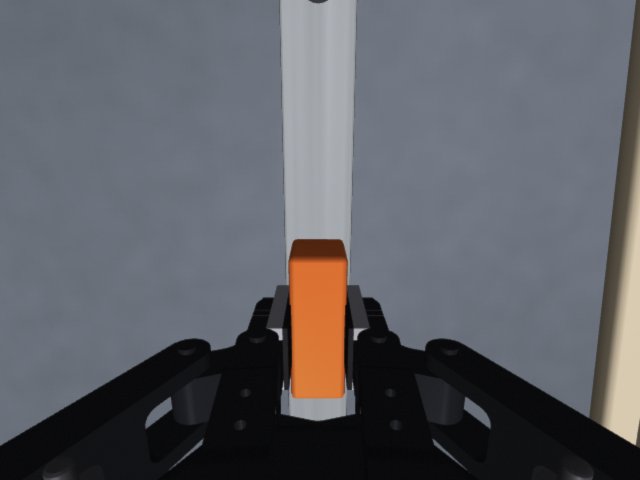

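Call:
move_arm(steps="0 0 -0.05 0 0 0 1;0 0 -0.1 0 0 0 1;0.1695 -0.03 -0.11 0 0 -5.8 1;0.1695 -0.03 -0.11 0 0 -5.8 1;0.1695 -0.03 -0.11 0 0 -5.8 1;0.1695 -0.03 -0.11 0 0 -5.8 1;0.1695 -0.03 -0.08 0 0 -5.8 1;0.1695 -0.03 -0.08 0 0 -5.8 1;0.1695 -0.03 -0.08 0 0 -5.8 1")

```text
t: 25.78
position: [0.6012, 0.0036, 0.0917]
tool_rot: [0.0, 1.0, 0.021, 0.0]
force: [-0.5, 0.5, -2.2]
gripper_width: 0.0186
```

```bash
python3 -c "
from h import *
im,m=snap('wrist','w17.png')
im,m=snap('scene','s17.png'); cv2.imwrite('pics/s17c.png',cv2.resize(im[180:360,230:440],None,fx=3.3,fy=3.3))
im,m=snap('top','t17.png')
print(arm.get_obs()['force'])
plan([0.602,0.0035,0.054],2.4)"
```

```text
[-0.64554152  0.10696207 -3.75615566]
t 25.93 pos [0.6017 0.0036 0.0919] yaw 2.43 w 0.0186 j [-0.07  0.61  1.62  0.    0.91 -0.11]
shift [0.0002 0.0001 0.0379] turn [ 0.01 -0.08  0.03] len 0.038 rows 0.6
```

View pics/w17.png

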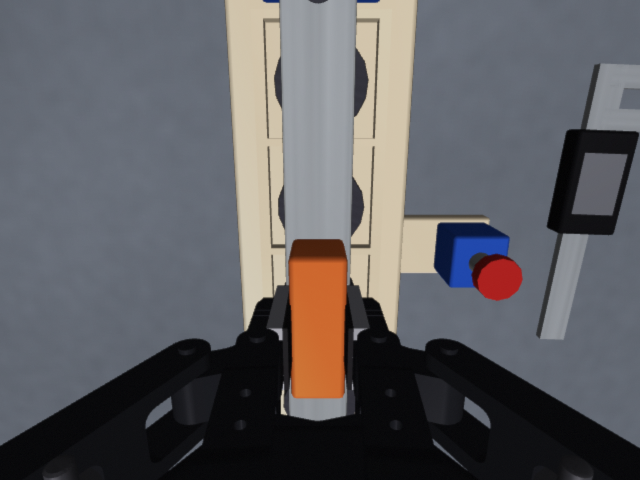

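View pics/s17c.png

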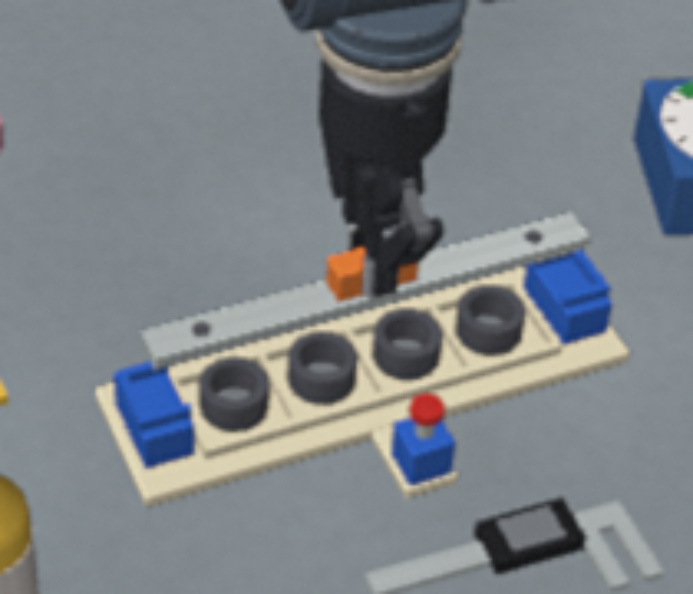

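Call:
move_arm(steps="0.001 0 0.015 0 0 0 1;0.001 0 0.028 0 0 0 1;0.001 0 0.036 0 0 0 1;0.001 0 0.038 0 0 0 1;0.001 0 0.038 0 0 0 1")

```text
t: 26.55
position: [0.6018, 0.0038, 0.0539]
tool_rot: [-0.0, 1.0, 0.021, -0.001]
force: [-11.6, 0.6, 19.3]
gripper_width: 0.0188
```

```bash
python3 -c "
from h import *
im,m=snap('wrist','w18.png')
im,m=snap('scene','s18.png'); cv2.imwrite('pics/s18c.png',cv2.resize(im[180:360,230:440],None,fx=3.3,fy=3.3))
im,m=snap('top','t18.png'); cv2.imwrite('pics/t18c.png',cv2.resize(im[150:240,215:385],None,fx=4,fy=4))
print(arm.get_obs()['force'])
plan([0.602,0.0035,0.054],2.4)"
```

```text
[-10.37633701  -0.03806464  18.49280119]
t 26.70 pos [0.6019 0.0038 0.0539] yaw 2.44 w 0.0186 j [-0.07  0.67  1.63 -0.    0.84 -0.11]
shift [ 0.0001  0.0003 -0.0001] turn [-0.    0.08  0.04] len 0.000 rows 0.0
```

View pics/s18c.png

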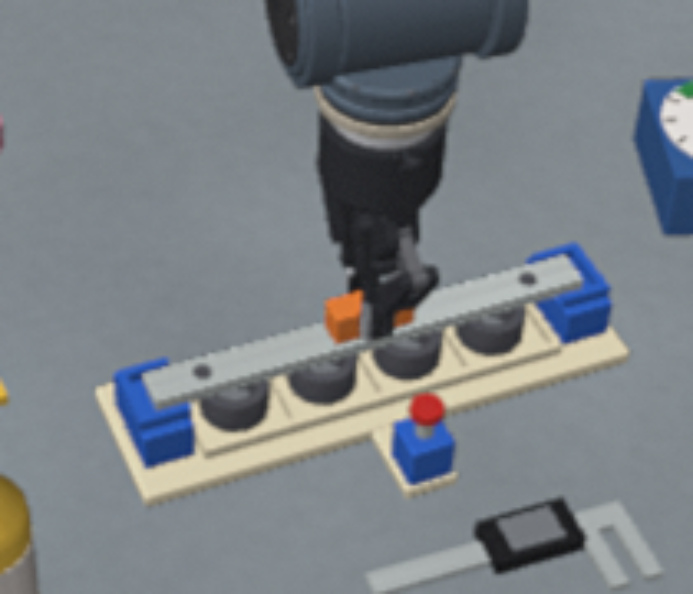

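View pics/t18c.png

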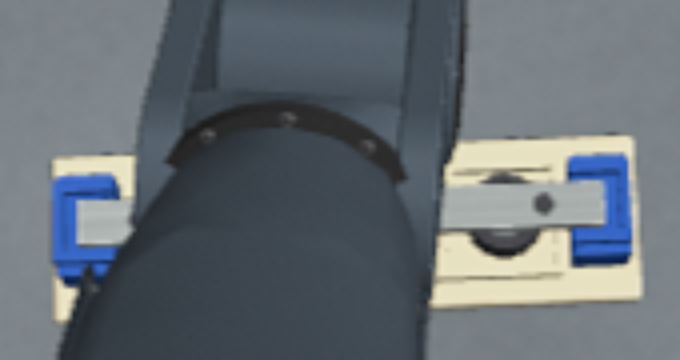

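Call:
move_arm(steps="0 0 0 0 0 0 0.65;0 0 0 0 0 0 0.5;0 0 0 0 0 0 0.5;0 0 -0.05 0 0 0 0.5;0 0 -0.1 0 0 0 0.4;0 0.06 -0.15 0 0 0 0.3;0 0.11 -0.15 0 0 0 0.3;0 0.11 -0.15 0 0 0 0.3")

```text
t: 27.7
position: [0.6074, -0.1098, 0.2038]
tool_rot: [0.001, 1.0, 0.019, 0.001]
force: [-0.4, 0.1, 0.3]
gripper_width: 0.0598
```

```bash
python3 -c "
from h import *
im,m=snap('wrist','w19.png')
im,m=snap('scene','s19.png'); cv2.imwrite('pics/s19c.png',cv2.resize(im[180:360,230:440],None,fx=3.3,fy=3.3))
print(arm.get_obs()['force'])
plan([0.605,0.3,0.25],0)"
```

```text
[-0.48946098  0.29221824 -0.71833364]
t 27.80 pos [ 0.6068 -0.1064  0.2025] yaw 2.36 w 0.0601 j [-0.25  0.5   1.5   0.    1.14 -0.29]
shift [ 0.0149 -0.4062 -0.0474] turn [-0.02  0.02  2.36] len 0.409 rows 6.5
```

View pics/s19c.png

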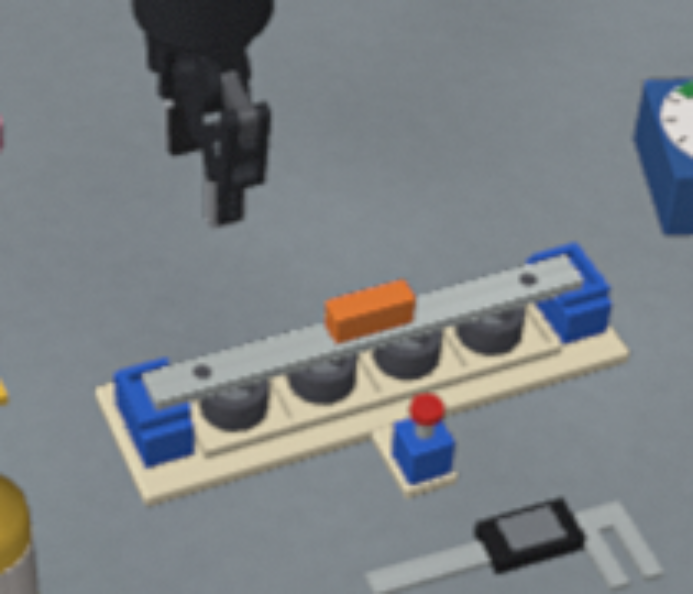

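View pics/w19.png

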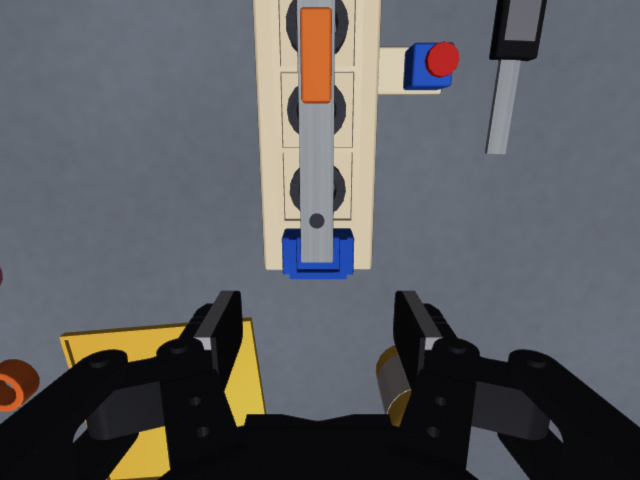

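Both views show the bar down between the cheeks at the near end. I'll check the far end on the way to the mallet.

Call:
move_arm(steps="0.015 -0.406 -0.03 0 0 -72.6 0.3;0.015 -0.406 -0.03 0 0 -72.6 0.3;0.015 -0.406 -0.03 0 0 -72.6 0.3;0.015 -0.406 -0.03 0 0 -72.6 0.3;0.015 -0.406 -0.03 0 0 -72.6 0.3;0.015 -0.406 -0.03 0 0 -72.6 0.3;0.015 -0.406 -0.03 0 0 -72.6 0.3;0.015 -0.406 -0.03 0 0 -72.6 0.3;0.015 -0.406 -0.03 0 0 -72.6 0.3;0.015 -0.406 -0.03 0 0 -72.6 0.3")

```text
t: 29.05
position: [0.6047, 0.2993, 0.2326]
tool_rot: [-0.0, 0.794, 0.608, -0.0]
force: [0.5, -0.1, 0.8]
gripper_width: 0.0596
```

```bash
python3 -c "
from h import *
im,m=snap('wrist','w20.png')
im2,m2=snap('top','t20.png'); cv2.imwrite('pics/t20c.png',cv2.resize(im2[140:290,100:390],None,fx=2.7,fy=2.7))
for t in ('mallet','mallet_pad','key_grip','timer'): print(t,[(np.round(d['location'],4),round(d['score'],2)) for d in models.spot_point('wrist',t)][:2])
plan([0.605,0.3,0.25],75)
for p in [(.605,.302,.004),(.605,.302,.094),(.504,.3225,.110),(.504,.3225,.096)]:
    u=proj(m,p); cv2.circle(im,tuple(int(round(v)) for v in u),3,(0,0,255),-1)
cv2.imwrite('pics/w20m.png',im)
"
```

```text
mallet [(array([0.6041, 0.3002, 0.    ]), 0.88)]
mallet_pad []
key_grip [(array([0.5053, 0.3221, 0.0948]), 0.78)]
timer [(array([0.508 , 0.3219, 0.0013]), 0.87)]
t 29.35 pos [0.6049 0.2997 0.2328] yaw 74.99 w 0.0599 j [ 0.39  0.58  1.29  0.    1.27 -0.92]
shift [ 0.0003  0.     -0.0172] turn [ 0.   -0.   -0.01] len 0.017 rows 0.3
```

View pics/w20m.png

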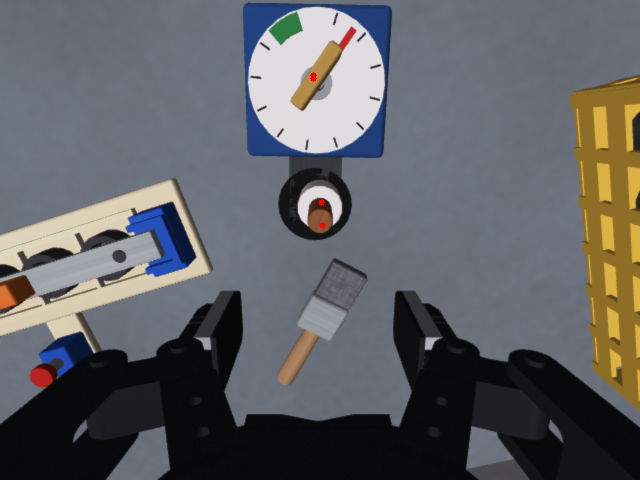

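View pics/t20c.png

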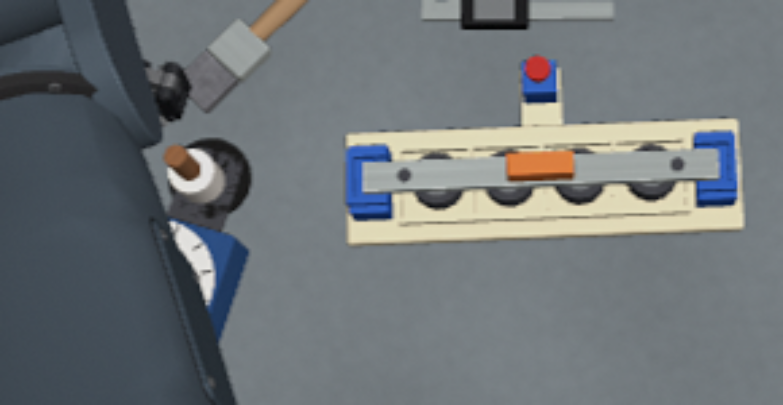

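```bash
python3 - <<'E'
from h import *
im=cv2.imread('pics/w20.png'); m=imaging.camera_model('wrist')
for uv in [(320,219),(319,217)]: print('handle',deproj(m,uv,.094).round(4))
print('pad',deproj(m,(315,204),.004).round(4))
hsv=cv2.cvtColor(im,cv2.COLOR_BGR2HSV); H,S,V=hsv[...,0],hsv[...,1],hsv[...,2]
roi=np.zeros_like(H,bool); roi[0:160,240:395]=1
# dial white ellipse
w=roi&(S<40)&(V>180); cs,_=cv2.findContours(w.astype(np.uint8),cv2.RETR_EXTERNAL,cv2.CHAIN_APPROX_NONE)
c=max(cs,key=cv2.contourArea); hull=cv2.convexHull(c); e=cv2.fitEllipse(hull); print('dial',e,deproj(m,e[0],.06).round(4)); cen=deproj(m,e[0],.061)
def ang(mask,z):
    ys,xs=np.nonzero(mask&roi); P=np.array([deproj(m,(x,y),z) for x,y in zip(xs,ys)]); q=P[:,:2]-cen[:2]
    a=np.unwrap(np.sort(np.degrees(np.arctan2(q[:,1],q[:,0])))) 
    print(len(xs),P.mean(0).round(4),'ang of mean',np.degrees(np.arctan2(*(q.mean(0)[::-1]))).round(1),'range',a.min().round(1),a.max().round(1), 'r',np.linalg.norm(q,axis=1).min().round(4),np.linalg.norm(q,axis=1).max().round(4))
print('red');ang((((H<6)|(H>174))&(S>150)&(V>100)),.063)
print('green');ang((H>45)&(H<85)&(S>100),.061)
print('brass');ang((H>12)&(H<28)&(S>100),.11)
ys,xs=np.nonzero(roi&(H>12)&(H<28)&(S>100)); r=cv2.minAreaRect(np.c_[xs,ys].astype(np.float32)); print(r)
crop=cv2.resize(im[0:250,230:410],None,fx=2.4,fy=2.4); cv2.imwrite('pics/w20c.png',crop)
E
```

```text
handle [0.6007 0.302  0.094 ]
handle [0.599  0.3016 0.094 ]
pad [0.6055 0.2962 0.004 ]
dial ((315.94830322265625, 79.50690460205078), (136.0686492919922, 145.96099853515625), 179.62600708007812) [0.502  0.3253 0.06  ]
red
135 [0.4806 0.3548 0.063 ] ang of mean 126.1 range 121.8 129.8 r 0.0285 0.0441
green
553 [0.462  0.3132 0.061 ] ang of mean -163.3 range -177.9 -148.4 r 0.0357 0.0485
brass
1223 [0.5051 0.325  0.11  ] ang of mean -5.9 range -186.0 76.5 r 0.0003 0.0254
((316.7307434082031, 75.15385437011719), (16.91835594177246, 74.32982635498047), 33.6900634765625)
```

View pics/w20c.png

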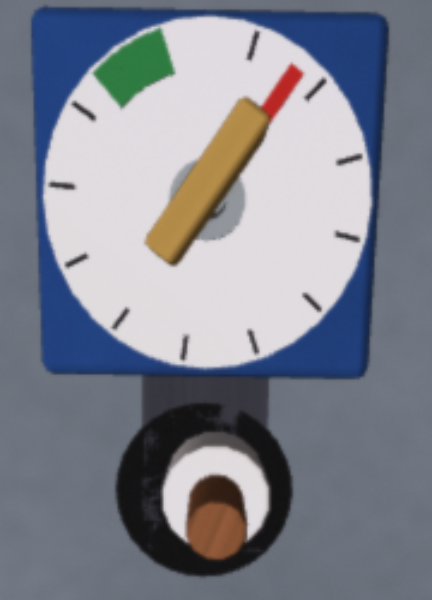

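Call:
move_arm(steps="0.001 -0.002 0.06 0 0 0 0.3;0.001 -0.002 0.12 0 0 0 0.3;0.001 -0.002 0.165 0 0 0 0.35;0.001 -0.002 0.183 0 0 0 0.4;0.001 -0.002 0.183 0 0 0 0.4;0.001 -0.002 0.183 0 0 0 0.4", newtons=80)

```text
t: 30.1
position: [0.6043, 0.3021, 0.052]
tool_rot: [0.0, 0.793, 0.609, 0.002]
force: [0.8, 0.7, -0.2]
gripper_width: 0.0516
```

```bash
python3 -c "
from h import *
im,m=snap('wrist','w21.png')
im,m=snap('scene','s21.png'); cv2.imwrite('pics/s21c.png',cv2.resize(im[160:320,380:560],None,fx=4,fy=4))
plan([0.603,0.301,0.05],75)
"
```

```text
t 30.20 pos [0.6041 0.302  0.0518] yaw 75.04 w 0.0513 j [ 0.39  0.78  1.42  0.    0.94 -0.91]
shift [-0.0013 -0.0008  0.0018] turn [ 0.14 -0.11  0.04] len 0.002 rows 0.0
```

View pics/w21.png

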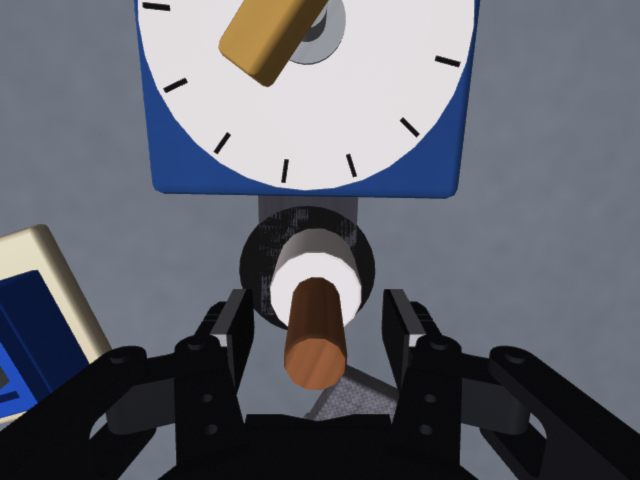

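View pics/s21c.png

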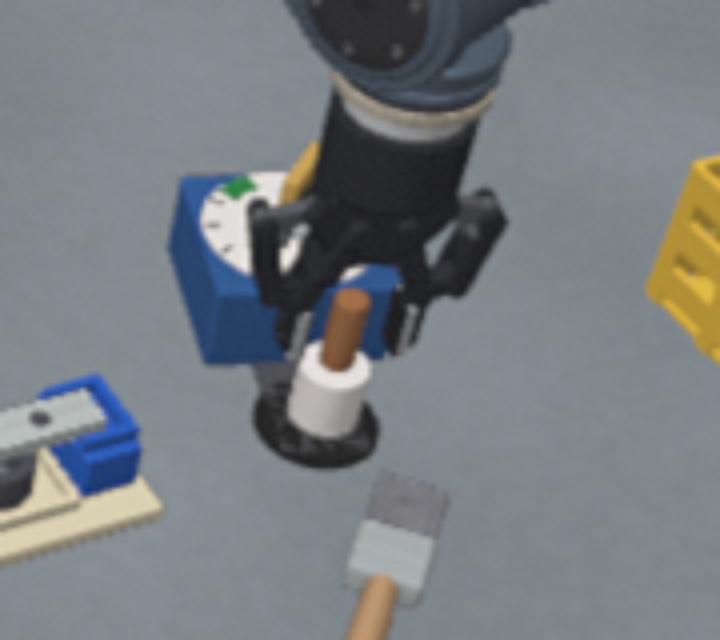

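```bash
python3 -c "
from h import *
m=imaging.camera_model('wrist')
for z in (.044,.094): print(z,proj(m,(.6041,.302,z)))
print(deproj(m,(315.5,358),.094), deproj(m,(316,290),.044))
"
```

```text
0.044 [319.48913522 299.60122093]
0.094 [320.65956518 370.87647166]
[0.59937372 0.3016512  0.094     ] [0.59940935 0.30171426 0.044     ]
```

Call:
move_arm(steps="-0.001 -0.004 0.001 0 0 0 0.4;-0.001 -0.004 0.001 0 0 0 1;-0.001 -0.004 0.001 0 0 0 1;-0.001 -0.004 0.001 0 0 0 1;-0.001 -0.004 0.001 0 0 0 1;-0.001 -0.004 0.001 0 0 0 1", newtons=80)

```text
t: 30.95
position: [0.5991, 0.3018, 0.0491]
tool_rot: [0.0, 0.793, 0.609, 0.0]
force: [-1.6, 0.5, 4.7]
gripper_width: 0.0178
```

```bash
python3 -c "
from h import *
im,m=snap('wrist','w22.png')
print(arm.get_obs()['force'])
plan([0.6875,0.0075,0.16],75)
"
```

```text
[-1.53083717  0.95783466  4.87269048]
t 31.00 pos [0.5991 0.3018 0.0491] yaw 75.03 w 0.0184 j [ 0.4   0.78  1.43  0.    0.93 -0.91]
shift [-0.2614  0.1614 -0.1109] turn [ 0.01 -0.02  0.03] len 0.327 rows 5.2
```

View pics/w22.png

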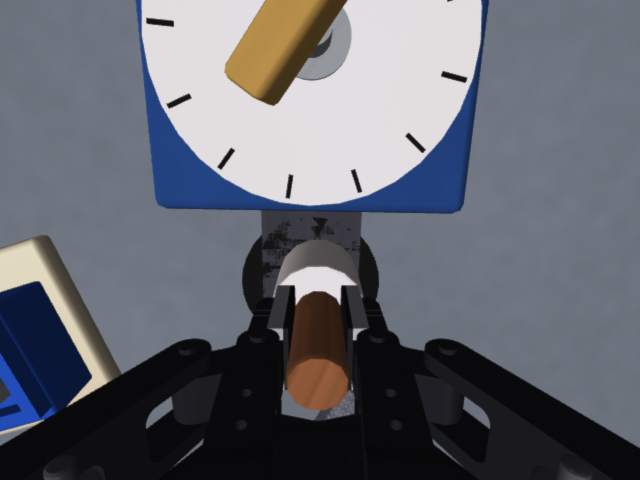

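Call:
move_arm(steps="0 0 -0.05 0 0 0 1;0 0 -0.11 0 0 0 1;-0.261 0.161 -0.11 0 0 0 1;-0.261 0.161 -0.11 0 0 0 1;-0.261 0.161 -0.11 0 0 0 1;-0.261 0.161 -0.11 0 0 0 1;-0.261 0.161 -0.11 0 0 0 1;-0.261 0.161 -0.11 0 0 0 1;-0.261 0.161 -0.11 0 0 0 1;-0.261 0.161 -0.11 0 0 0 1")

```text
t: 32.25
position: [0.6868, 0.0091, 0.1584]
tool_rot: [-0.0, 0.793, 0.609, -0.0]
force: [-0.2, 0.8, -3.3]
gripper_width: 0.0183
```

```bash
python3 -c "
from h import *
im,m=snap('wrist','w23.png')
im,m=snap('scene','s23.png'); cv2.imwrite('pics/s23c.png',cv2.resize(im[180:360,230:440],None,fx=3.3,fy=3.3))
print(arm.get_obs()['force'])
plan([0.6875,0.0075,0.113],75)
"
```

```text
[-0.58324114 -0.90907571 -3.31698376]
t 32.35 pos [0.6869 0.009  0.1587] yaw 75.11 w 0.0183 j [-0.05  0.67  1.32  0.    1.15 -1.37]
shift [-0.0013  0.001   0.0457] turn [-0.01 -0.    0.11] len 0.046 rows 0.7
```

View pics/w23.png

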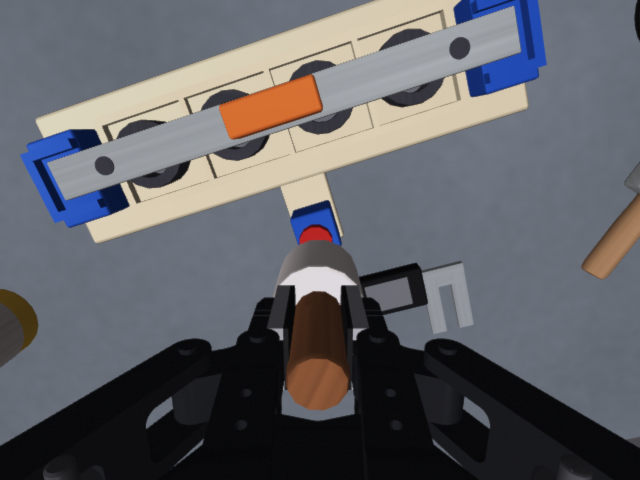

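View pics/s23c.png

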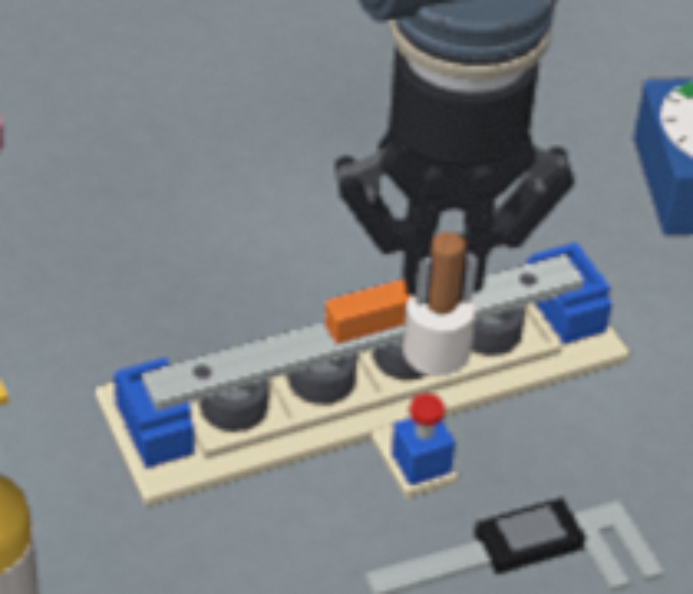

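```bash
python3 -c "
from h import *
m=imaging.camera_model('wrist')
print(proj(m,(.6869,.009,.064)),proj(m,(.6869-.011,.009,.064)))
im=cv2.imread('pics/w23.png'); cv2.imwrite('pics/w23c.png',cv2.resize(im[190:310,260:380],None,fx=5,fy=5))
"
```

```text
[318.70912578 241.68073038] [314.28464509 225.70205934]
```

View pics/w23c.png

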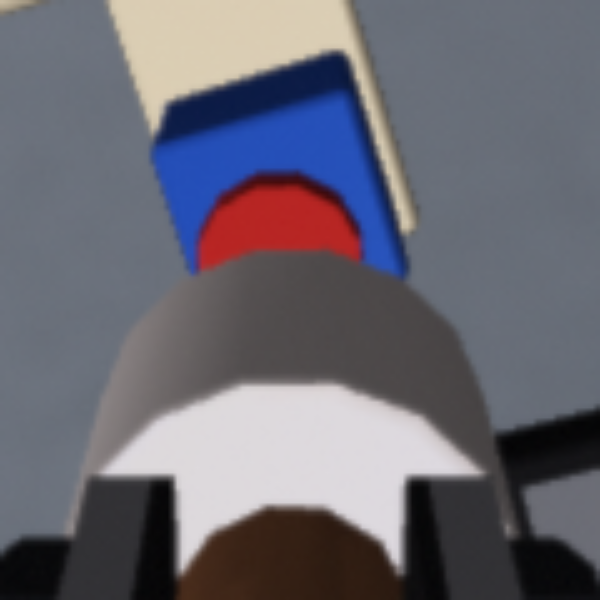

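Call:
move_arm(steps="-0.002 -0.002 0.03 0 0 0 1;-0.002 -0.002 0.045 0 0 0 1;-0.002 -0.002 0.05 0 0 0 1;-0.002 -0.002 0.055 0 0 0 1;-0.002 -0.002 0.06 0 0 0 1;-0.002 -0.002 0.064 0 0 0 1;-0.002 -0.002 0.064 0 0 0 1;-0.002 -0.002 0.064 0 0 0 1")

```text
t: 33.35
position: [0.6854, 0.0066, 0.0969]
tool_rot: [0.001, 0.793, 0.609, 0.001]
force: [-7.1, 2.5, 15.7]
gripper_width: 0.0184
```

```bash
python3 -c "
from h import *
im,m=snap('wrist','w24.png')
im,m=snap('scene','s24.png'); cv2.imwrite('pics/s24c.png',cv2.resize(im[180:360,230:440],None,fx=3.3,fy=3.3))
print(arm.get_obs()['force'])
plan([0.6875,0.0075,0.113],75)
"
```

```text
[-8.00652889  2.25556758 15.91096802]
t 33.45 pos [0.6854 0.0066 0.0969] yaw 75.03 w 0.0182 j [-0.06  0.74  1.37  0.    1.03 -1.37]
shift [ 0.0014  0.0018 -0.0161] turn [ 0.13 -0.04  0.03] len 0.016 rows 0.3
```

View pics/s24c.png

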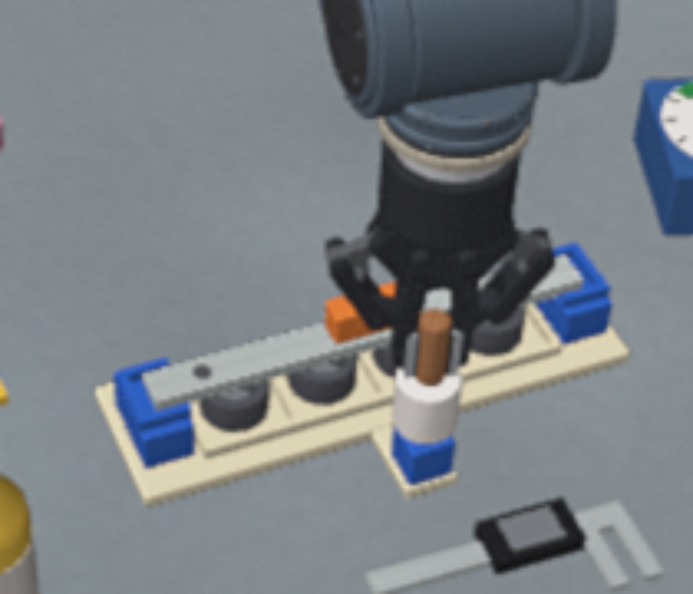

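Call:
move_arm(steps="0 0 0.001 0 0 0 1;0 0 0.001 0 0 0 1;0 0 -0.02 0 0 0 1;0 0 -0.064 0 0 0 1;0 0 -0.064 0 0 0 1;0 0 -0.064 0 0 0 1")

```text
t: 34.2
position: [0.6844, 0.0064, 0.1582]
tool_rot: [-0.0, 0.793, 0.609, -0.0]
force: [-0.0, -0.1, -3.6]
gripper_width: 0.0181
```

```bash
python3 -c "
from h import *
im,m=snap('wrist','w25.png')
im,m=snap('scene','s25.png'); cv2.imwrite('pics/s25c.png',cv2.resize(im[180:360,230:440],None,fx=3.3,fy=3.3))
print(arm.get_obs()['force'])
plan([0.602,0.299,0.16],75)
"
```

```text
[-0.49422636  0.71284404 -3.83268969]
t 34.30 pos [0.684  0.0065 0.1573] yaw 75.03 w 0.0182 j [-0.06  0.67  1.33 -0.    1.14 -1.37]
shift [ 0.2614 -0.1548 -0.0025] turn [-0.12  0.03  0.03] len 0.304 rows 4.9
```

View pics/s25c.png

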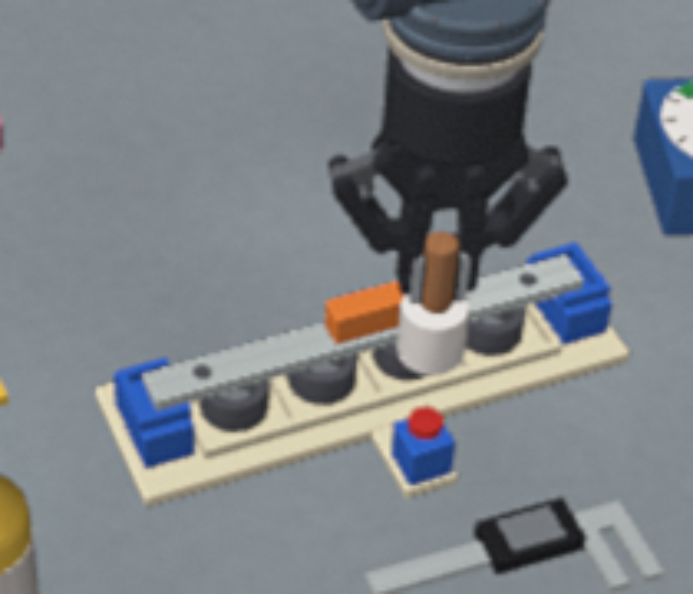

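View pics/w25.png

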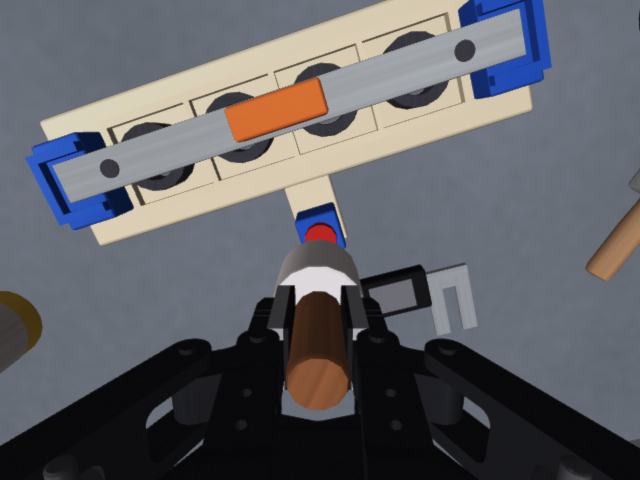

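Pin head is down on its block, at (320,232). Returning the mallet to its pad.

Call:
move_arm(steps="0.261 -0.155 0 0 0 0 1;0.261 -0.155 0 0 0 0 1;0.261 -0.155 0 0 0 0 1;0.261 -0.155 0 0 0 0 1;0.261 -0.155 0 0 0 0 1;0.261 -0.155 0 0 0 0 1;0.261 -0.155 0.05 0 0 0 1;0.261 -0.155 0.08 0 0 0 1;0.261 -0.155 0.09 0 0 0 1;0.261 -0.155 0.09 0 0 0 1;0.261 -0.155 0.09 0 0 0 1")

```text
t: 35.67
position: [0.6032, 0.2988, 0.0703]
tool_rot: [0.0, 0.793, 0.609, 0.001]
force: [0.4, 1.2, -2.2]
gripper_width: 0.018
```

```bash
python3 -c "
from h import *
im,m=snap('wrist','w26.png')
im,m=snap('scene','s26.png'); cv2.imwrite('pics/s26c.png',cv2.resize(im[160:320,380:560],None,fx=4,fy=4))
plan([0.602,0.299,0.0495],75)
"
```

```text
t 35.77 pos [0.603  0.2988 0.0701] yaw 75.03 w 0.0183 j [ 0.39  0.75  1.42 -0.    0.97 -0.92]
shift [-0.0001 -0.001   0.0206] turn [ 0.09 -0.07  0.03] len 0.021 rows 0.3
```

View pics/w26.png

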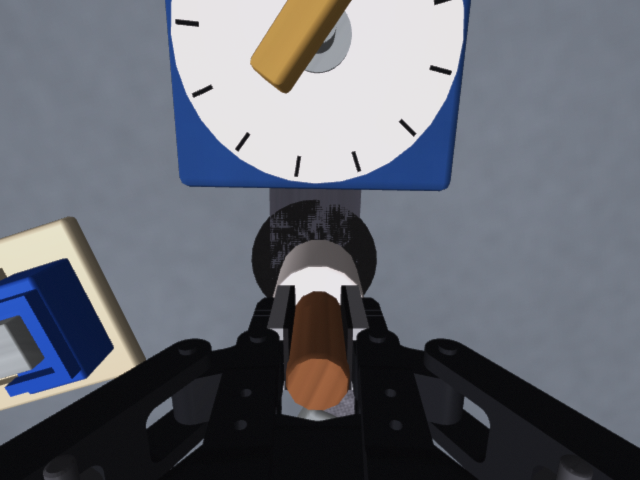

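View pics/s26c.png

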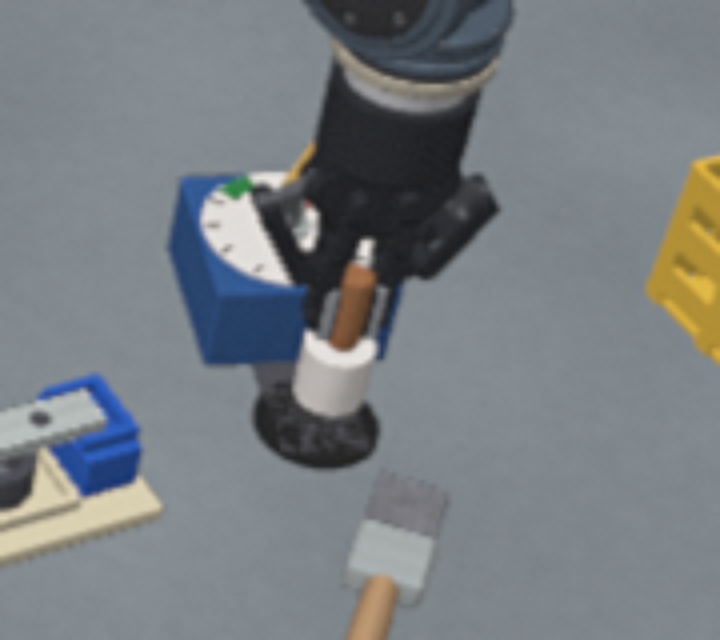

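Call:
move_arm(steps="-0.002 -0.001 0.014 0 0 0 1;-0.002 -0.001 0.0205 0 0 0 1;-0.002 -0.001 0.0205 0 0 0 1;-0.002 -0.001 0.0205 0 0 0 0.7;-0.002 -0.001 0.0205 0 0 0 0.45;-0.002 -0.001 0.0205 0 0 0 0.45;-0.002 -0.001 -0.03 0 0 0 0.45;-0.002 -0.001 -0.09 0 0 0 0.45;-0.002 -0.001 -0.14 0 0 0 0.45;-0.002 -0.001 -0.14 0 0 0 0.45")

```text
t: 37.02
position: [0.6025, 0.2977, 0.2134]
tool_rot: [0.001, 0.793, 0.609, 0.004]
force: [0.6, 0.0, -0.1]
gripper_width: 0.0468
```

```bash
cat > keyang.py <<'E'
from h import *
import sys
name=sys.argv[1]
im,m=snap('wrist',name)
hsv=cv2.cvtColor(im,cv2.COLOR_BGR2HSV); H,S,V=hsv[...,0],hsv[...,1],hsv[...,2]
cen=np.array([.503,.3245])
if len(sys.argv)>3: cen=np.array([float(sys.argv[2]),float(sys.argv[3])])
def sel(mask,z,rmax=.07):
    ys,xs=np.nonzero(mask); 
    P=np.array([deproj(m,(x,y),z)[:2] for x,y in zip(xs,ys)]) if len(xs) else np.zeros((0,2))
    k=np.linalg.norm(P-cen,axis=1)<rmax; return P[k]
for nm,mask,z in [('red',(((H<6)|(H>174))&(S>150)&(V>90)),.063),('green',(H>45)&(H<85)&(S>100),.061)]:
    P=sel(mask,z); 
    if len(P)>5:
        q=P-cen; mn=q.mean(0); a0=np.arctan2(mn[1],mn[0]); a=np.angle(np.exp(1j*(np.arctan2(q[:,1],q[:,0])-a0)))
        print(nm,len(P),'yaw %.1f'%np.degrees(a0),'range %.1f %.1f'%(np.degrees(a0+a.min()),np.degrees(a0+a.max())),'mean',P.mean(0).round(4))
P=sel((H>12)&(H<28)&(S>100)&(V>110),.11,.04)
if len(P)>20:
    r=cv2.minAreaRect((P*1000).astype(np.float32)); print('brass',np.round(r[0],1),np.round(r[1],1),r[2])
plan([0.5035,0.324,0.088],0)
E
python3 keyang.py w27.png;  python3 -c "
from h import *
im,m=snap('scene','s27.png'); cv2.imwrite('pics/s27c.png',cv2.resize(im[160:320,380:560],None,fx=4,fy=4))"
```

```text
red 150 yaw 127.0 range 122.8 130.8 mean [0.4802 0.3547]
green 641 yaw -164.3 range -178.6 -149.5 mean [0.4618 0.3129]
brass [504.6 324. ] [ 9.3 45.4] 38.14165496826172
t 37.08 pos [0.6014 0.2972 0.2104] yaw 75.03 w 0.0470 j [ 0.39  0.59  1.33 -0.    1.22 -0.92]
shift [ 0.0003 -0.1018  0.1221] turn [ 5.000e-02 -1.900e-01  7.503e+01] len 0.159 rows 7.0
```

View pics/w27.png

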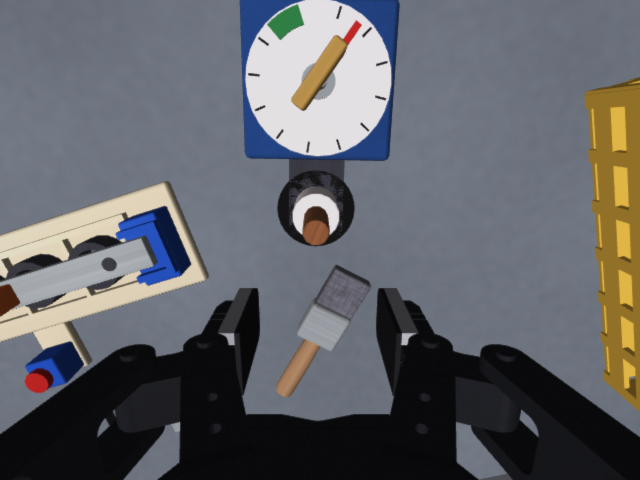

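View pics/s27c.png

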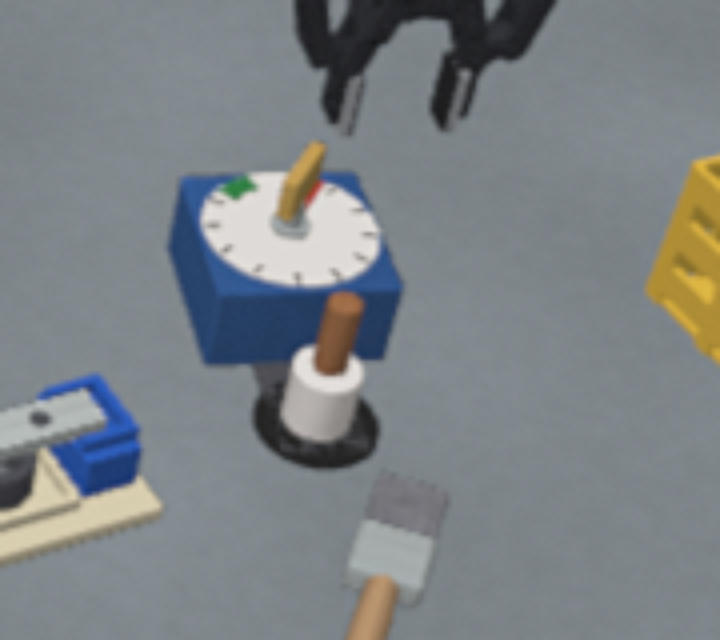

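Call:
move_arm(steps="0.001 -0.1 0 0 0 36.9 0.45;0.001 -0.1 0 0 0 36.9 0.45;0.001 -0.1 0 0 0 36.9 0.45;0.001 -0.1 0.04 0 0 36.9 0.45;0.001 -0.1 0.05 0 0 36.9 0.45;0.001 -0.1 0.05 0 0 36.9 0.45;0.001 -0.1 0.05 0 0 36.9 0.45")

```text
t: 38.0
position: [0.505, 0.324, 0.1596]
tool_rot: [-0.0, 0.945, 0.327, 0.001]
force: [-0.3, -0.9, -0.1]
gripper_width: 0.0464
```

```bash
python3 keyang.py w28.png; python3 -c "
from h import *
plan([0.5045,0.324,0.086],38.1)"
```

```text
red 301 yaw 126.4 range 118.7 131.2 mean [0.4848 0.3493]
green 635 yaw -163.7 range -178.1 -148.6 mean [0.4621 0.3125]
brass [504.4 324.1] [ 9.4 44.6] 38.594581604003906
t 38.05 pos [0.505  0.324  0.1598] yaw 38.17 w 0.0472 j [ 0.49  0.52  1.59 -0.    1.04 -0.17]
shift [-0.0013 -0.001   0.0718] turn [-1.000e-02 -8.000e-02  3.817e+01] len 0.072 rows 3.6
t 38.05 pos [0.505  0.324  0.1598] yaw 38.17 w 0.0472 j [ 0.49  0.52  1.59 -0.    1.04 -0.17]
shift [-0.0005 -0.0003  0.0738] turn [ 0.01 -0.08  0.07] len 0.074 rows 1.2
```

View pics/w28.png

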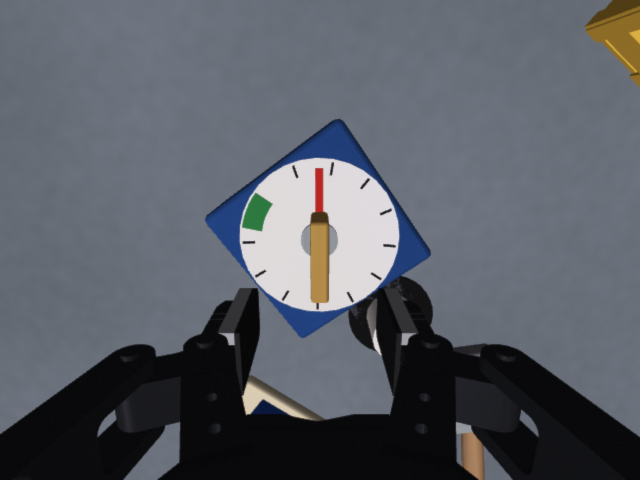

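Call:
move_arm(steps="-0.0005 0 0.05 0 0 0 0.45;-0.0005 0 0.074 0 0 0 0.5;-0.0005 0 0.074 0 0 0 0.5;-0.0005 0 0.074 0 0 0 1;-0.0005 0 0.074 0 0 0 1;-0.0005 0 0.074 0 0 0 1;-0.0005 0 0.074 0 0 0 1;-0.0005 0 0.074 0 0 0 1", newtons=60)

```text
t: 39.05
position: [0.5057, 0.3245, 0.0868]
tool_rot: [-0.001, 0.945, 0.327, 0.003]
force: [3.8, 4.0, 1.6]
gripper_width: 0.0088
```

```bash
python3 keyang.py w29.png; python3 -c "
from h import *
o=arm.get_obs();print(o['force'],o['moment'])"
```

```text
red 660 yaw 126.4 range 116.8 132.4 mean [0.4853 0.3485]
green 1266 yaw -163.5 range -178.2 -147.9 mean [0.4621 0.3124]
brass [504.2 324.1] [ 9.2 44.6] 38.03634262084961
t 39.10 pos [0.5057 0.3245 0.0867] yaw 38.15 w 0.0090 j [ 0.49  0.61  1.63  0.    0.89 -0.17]
shift [-0.0021 -0.001  -0.0013] turn [-0.06 -0.29 38.15] len 0.003 rows 3.6
[4.80098994 3.20355782 1.00950596] [ 0.44594232 -0.39864072  0.11618582]
```

View pics/w29.png

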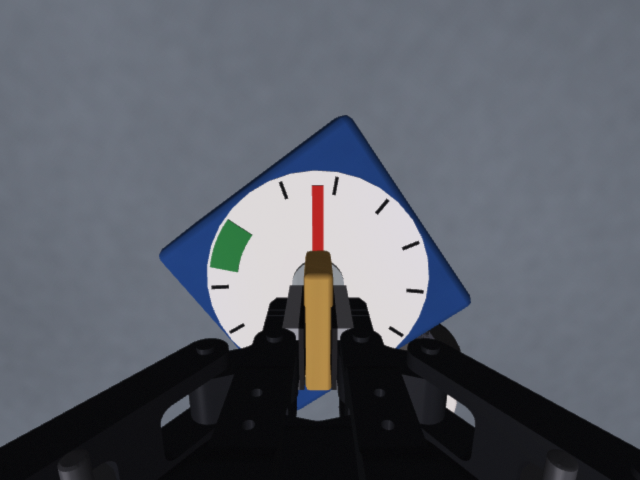

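Call:
move_arm(steps="0.001 0 0 0 0 10 1;0.001 0 0 0 0 20 1;0.001 0 0 0 0 30 1;0.001 0 0 0 0 40 1;0.001 0 0 0 0 50 1;0.001 0 0 0 0 50 1")

```text
t: 39.85
position: [0.5057, 0.3246, 0.0867]
tool_rot: [-0.001, 0.995, -0.105, 0.001]
force: [-1.2, 0.6, 5.9]
gripper_width: 0.0084
```

```bash
python3 keyang.py w30.png; python3 -c "
from h import *
o=arm.get_obs();print(o['force'],o['moment'])"
```

```text
red 651 yaw 75.2 range 65.5 79.9 mean [0.5109 0.3545]
green 1089 yaw -163.5 range -178.1 -147.5 mean [0.4617 0.3123]
brass [504.8 324.3] [44.6  9.4] 78.42700958251953
t 39.90 pos [0.5057 0.3247 0.0867] yaw -11.91 w 0.0084 j [0.49 0.62 1.63 0.   0.89 0.7 ]
shift [-0.002   0.0011 -0.0013] turn [ -0.1   -0.12 -11.91] len 0.003 rows 1.1
[-0.48852543  0.21664109  5.64695925] [-0.05057252  0.39530093 -0.1136829 ]
```

View pics/w30.png

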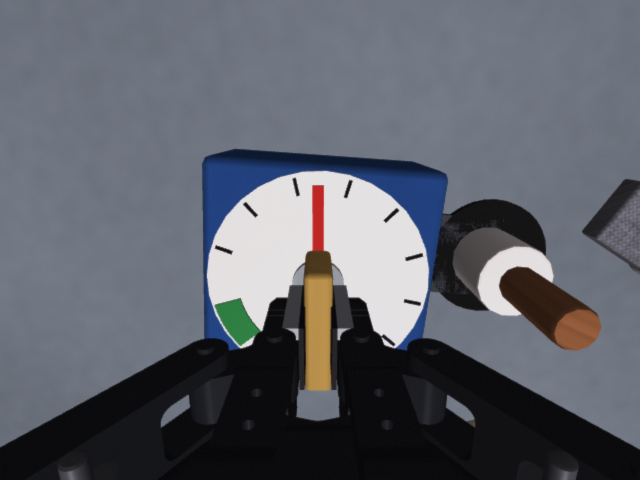

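The key follows the gripper, so I'll continue this part turn.

Call:
move_arm(steps="0 0 0 0 0 10 1;0 0 0 0 0 20 1;0 0 0 0 0 30 1;0 0 0 0 0 40 1;0 0 0 0 0 50 1;0 0 0 0 0 60 1;0 0 0 0 0 70 1;0 0 0 0 0 80 1;0 0 0 0 0 90 1;0 0 0 0 0 100 1;0 0 0 0 0 100 1;0 0 0 0 0 100 1")

```text
t: 41.4
position: [0.5058, 0.3248, 0.0867]
tool_rot: [0.002, -0.56, 0.828, 0.0]
force: [-0.7, 0.9, 5.7]
gripper_width: 0.0086
```

```bash
python3 keyang.py w31.png; python3 -c "
from h import *
o=arm.get_obs();print(o['force'],o['moment'])"
```

```text
red 712 yaw -21.5 range -28.5 -13.8 mean [0.5333 0.3126]
green 191 yaw -152.9 range -156.8 -149.7 mean [0.4636 0.3043]
brass [508.5 322.4] [ 9.1 53. ] 67.63652801513672
t 41.45 pos [0.5058 0.3248 0.0867] yaw -111.88 w 0.0089 j [0.49 0.62 1.63 0.   0.89 2.45]
shift [ 0.0015  0.0018 -0.0013] turn [  -0.21    0.   -111.88] len 0.003 rows 10.5
[-0.49734895  0.6345516   4.29545652] [ 0.17870472  0.23322892 -0.11727411]
```

View pics/w31.png

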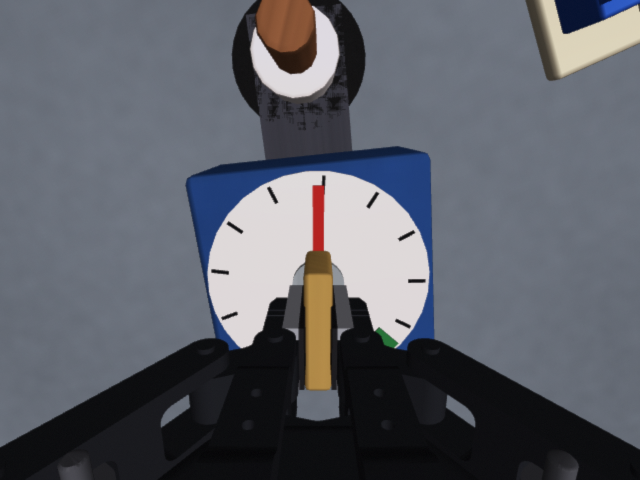

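Call:
move_arm(steps="0 0 0 0 0 0 0.6;0 0 0 0 0 0 0.5;0 0 0 0 0 0 0.5;0 0 -0.05 0 0 0 0.5;0 0 -0.05 0 0 -10 0.5;0 0 -0.05 0 0 -20 0.5;0 0 -0.05 0 0 -30 0.5;0 0 -0.05 0 0 -40 0.5;0 0 -0.05 0 0 -50 0.5;0 0 -0.05 0 0 -60 0.5;0 0 -0.05 0 0 -70 0.5;0 0 -0.05 0 0 -80 0.5;0 0 -0.05 0 0 -90 0.5;0 0 -0.05 0 0 -90 0.5")

```text
t: 43.2
position: [0.5049, 0.3241, 0.1348]
tool_rot: [0.0, 0.982, -0.19, -0.0]
force: [-0.1, -0.6, -0.8]
gripper_width: 0.0427
```

Call:
move_arm(steps="0 0 0 0 0 -10 0.5;0 0 0 0 0 -20 0.5;0 0 0 0 0 -30 0.5;0 0 0 0 0 -40 0.5;0 0 0 0 0 -50 0.5;0 0 0 0 0 -60 0.5;0 0 0 0 0 -70 0.5;0 0 0 0 0 -80 0.5;0 0 0 0 0 -90 0.5;0 0 0 0 0 -90 0.5;0 0 0 0 0 -90 0.5")

```text
t: 44.58
position: [0.5049, 0.3241, 0.1348]
tool_rot: [-0.0, 0.83, 0.558, -0.0]
force: [-0.3, -0.9, -0.6]
gripper_width: 0.0426
```

```bash
python3 keyang.py w32.png; python3 -c "
from h import *
o=arm.get_obs();print(o['force'],o['moment'])"
```

```text
green 846 yaw -163.7 range -178.4 -148.3 mean [0.4623 0.3126]
brass [502.6 324.8] [ 9.3 48.8] 68.46975708007812
t 44.62 pos [0.5049 0.3241 0.1348] yaw 67.87 w 0.0428 j [ 0.49  0.55  1.6   0.    0.99 -0.69]
shift [-0.0006 -0.0012  0.0468] turn [-0.000e+00  1.000e-02  6.787e+01] len 0.047 rows 6.3
[ 0.07615379  0.15513563 -0.37670871] [-0.04156396  0.00565979  0.02000536]
```

View pics/w32.png

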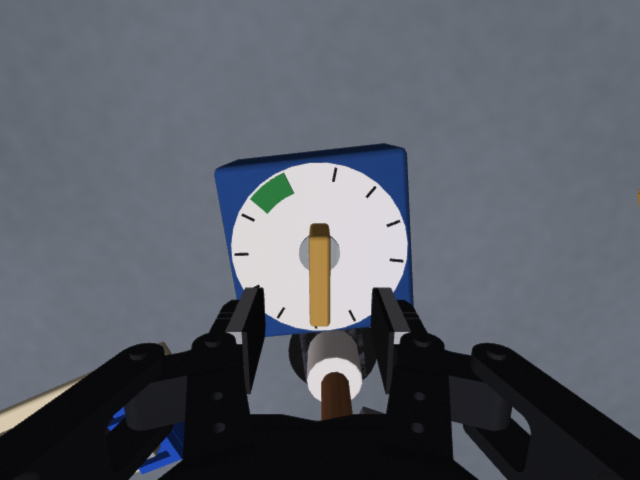

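Call:
move_arm(steps="0.001 0 0.03 0 0 0 0.5;0.001 0 0.048 0 0 0 0.5;0.001 0 0.048 0 0 0 0.5;0.001 0 0.048 0 0 0 1;0.001 0 0.048 0 0 0 1;0.001 0 0.048 0 0 0 1;0.001 0 0.048 0 0 0 1;0.001 0 0.048 0 0 0 1;0.001 0 0.048 0 0 10 1;0.001 0 0.048 0 0 20 1;0.001 0 0.048 0 0 30 1;0.001 0 0.048 0 0 40 1;0.001 0 0.048 0 0 50 1;0.001 0 0.048 0 0 60 1;0.001 0 0.048 0 0 70 1;0.001 0 0.048 0 0 70 1")

```text
t: 46.62
position: [0.5058, 0.325, 0.0879]
tool_rot: [-0.0, 1.0, -0.017, 0.001]
force: [0.0, -3.1, 5.9]
gripper_width: 0.0087
```

```bash
python3 keyang.py w33.png; python3 -c "
from h import *
o=arm.get_obs();print(o['force'],o['moment'])"
```

```text
green 1095 yaw -163.5 range -178.0 -148.2 mean [0.4618 0.3123]
brass [504.5 324.2] [44.6  9.3] 88.0219497680664
t 46.67 pos [0.5058 0.325  0.0879] yaw -1.81 w 0.0092 j [ 0.49  0.62  1.63 -0.    0.9   0.53]
shift [-0.0023  0.0011 -0.0001] turn [-0.02 -0.08 -1.81] len 0.003 rows 0.2
[-0.66403695 -2.15690259  5.60778917] [-0.60603803  0.05044413 -0.11049416]
```

View pics/w33.png

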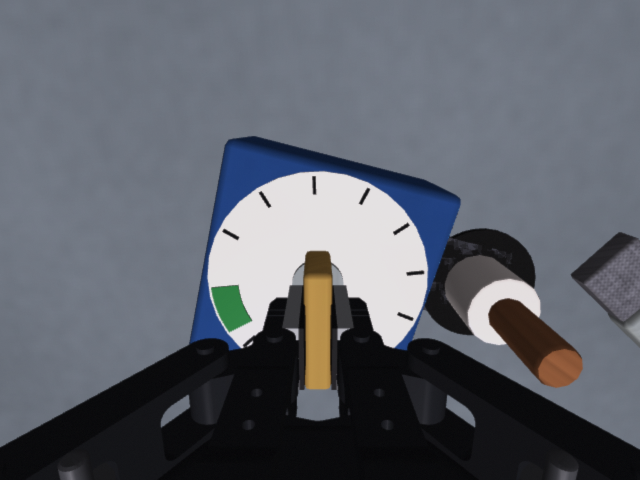

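Wing now at yaw 88, so the pointer is at about −92 and about 73° remain to the band's middle.

Call:
move_arm(steps="0 0 0 0 0 10 1;0 0 0 0 0 20 1;0 0 0 0 0 30 1;0 0 0 0 0 40 1;0 0 0 0 0 50 1;0 0 0 0 0 60 1;0 0 0 0 0 70 1;0 0 0 0 0 74 1;0 0 0 0 0 74 1;0 0 0 0 0 74 1;0 0 0 0 0 74 0.7;0 0 0 0 0 74 0.5;0 0 0 0 0 74 0.5;0 0 -0.05 0 0 74 0.5;0 0 -0.1 0 0 74 0.5;0 0 -0.13 0 0 74 0.5;0 0 -0.13 0 0 74 0.5")

```text
t: 48.8
position: [0.5061, 0.3256, 0.2192]
tool_rot: [-0.002, 0.789, -0.615, 0.001]
force: [-0.5, -0.6, -0.6]
gripper_width: 0.0429
```

```bash
python3 keyang.py w34.png; python3 -c "
from h import *
o=arm.get_obs();print(o['force'],o['moment'])"
```

```text
red 40 yaw -164.8 range -167.1 -162.2 mean [0.4628 0.3135]
green 257 yaw -164.2 range -178.4 -149.9 mean [0.4611 0.3126]
brass [502.8 323.4] [53.9  8.8] 13.946240425109863
t 48.85 pos [0.5054 0.3252 0.2173] yaw -75.85 w 0.0425 j [0.49 0.46 1.53 0.   1.15 1.82]
shift [0.0008 0.0023 0.1293] turn [-8.000e-02 -3.000e-02 -7.585e+01] len 0.129 rows 7.1
[ 0.85959271  0.76242825 -0.4401082 ] [0.00808685 0.03292932 0.00683332]
```

View pics/w34.png

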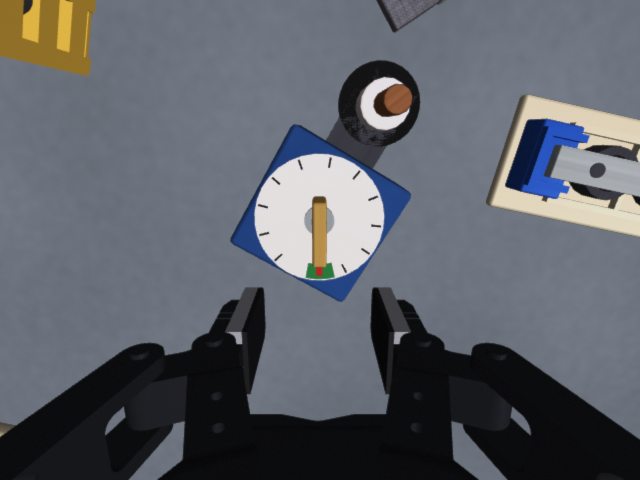

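The red pointer tip (319,270) stands mid-band. I'll move clear and check the whole scene.

Call:
move_arm(steps="0.04 0.03 -0.05 0 0 0 0.4;0.08 0.06 -0.08 0 0 0 0.4;0.1 0.1 -0.08 0 0 0 0.4;0.1 0.1 -0.08 0 0 0 0.4;0.1 0.1 -0.08 0 0 0 0.4")

```text
t: 49.48
position: [0.4328, 0.2038, 0.296]
tool_rot: [0.0, 0.789, -0.615, -0.0]
force: [0.2, 0.2, 0.3]
gripper_width: 0.0511
```

```bash
python3 -c "
from h import *
im,m=snap('scene','s35.png'); cv2.imwrite('pics/s35c.png',cv2.resize(im[180:380,230:530],None,fx=2.6,fy=2.6))
im,m=snap('top','t35.png'); cv2.imwrite('pics/t35c.png',cv2.resize(im[120:300,110:390],None,fx=2.8,fy=2.8))
plan([0,0,0],0)"
```

```text
t 49.58 pos [0.433  0.2041 0.296 ] yaw -75.84 w 0.0510 j [0.34 0.16 1.74 0.   1.24 1.67]
shift [0.092  0.4695 0.2966] turn [ 6.000e-02  4.000e-02 -7.584e+01] len 0.563 rows 9.0
```

View pics/s35c.png

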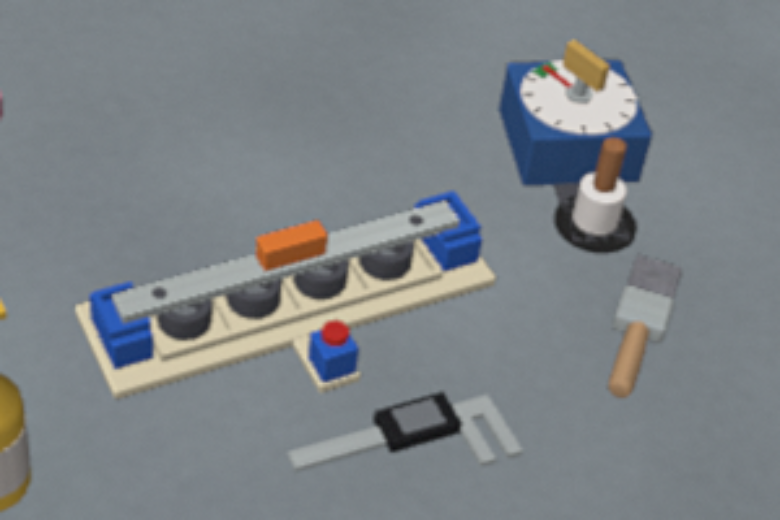

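View pics/t35c.png

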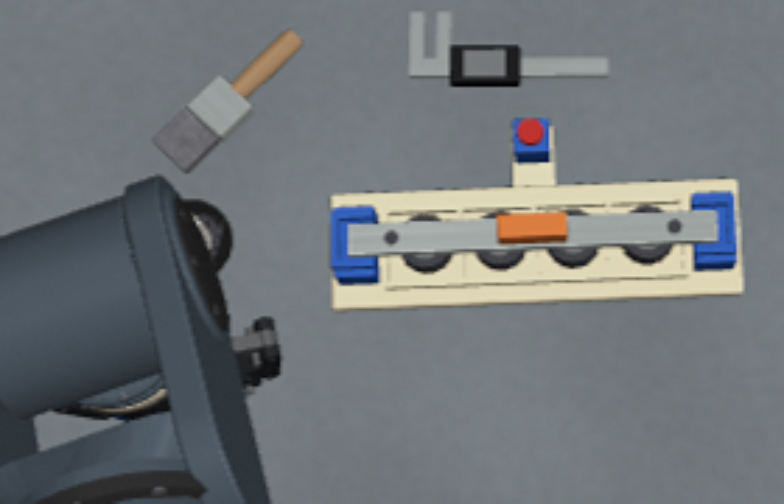

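```bash
python3 -c "
from h import *
print(arm.job_done(), arm.get_obs()['t'])"
```

```text
the job is handed in; nothing more can be done
the job is handed in; nothing more can be done
```

The job is handed in at about 49.6 s of the 200 s allowed. It reports no verdict, so what follows is what my own checks show.

- **Rings:** all four dark rings lie flat in pockets 1 to 4. The coloured look-alikes were not touched.
- **Bar:** it rests in both saddles; both ends were seen between the cheeks in the last scene and top views. I felt about 18 N upward and 11 N sideways as it went down. It stayed in place after release.
- **Pin:** pressed down with the mallet face until the tool height matched the 12 mm stroke. In the last views the red head sits down on its block.
- **Key:** wound about 290° clockwise in two part turns. The pointer ended at −165°, mid-band (the green runs from −178° to −150°).
- **Mallet:** stands upright on its pad, a few millimetres off centre by my estimate. It is hidden by the arm in the last top view, but the last scene view shows it standing.
- **Bystanders:** the caliper and brush are where they were. I did not re-measure the oil bottle, but the arm never came near it.

I saw no knock or grip slackening. No final check failed or disagreed. Along the way the position estimates differed by up to 2–5 mm between cameras and the detector; I corrected for this where it mattered. The first ring also had to be regripped deeper.

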